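# Turn the pushchair wheel until its valve is at the top

## Task

A pushchair wheel sits in a service stand on the sideboard, leaning back like a book on a lectern, its valve somewhere near the bottom. With closed fingertips, push one spoke after another to turn it, either way round, until the valve is at the very top of the wheel (twelve o'clock, straight up the slope from the axle), then take your fingers out and leave it still. Turn it steadily without flinging it round, push neither on the tyre nor on the valve, grip nothing, and leave the jar, the candle beaker and the hand pump where they stand.

Things in the scene. Friction and masses are not known exactly. Their poses are not given: they have to be found in the camera images.
- stand: grey steel service stand, fixed; origin at the centre of the underside of its 200 x 370 x 12 mm base plate; z up; +x is the way the wheel leans back (roughly to the robot's left); y is along the wheel's horizontal diameter. The wheel's plane rises 30 degrees from horizontal towards +x, its front face looks up and towards -x; the top of the wheel is straight up this slope from the axle.
- axle (a point): centre of the wheel: on its axle, in its mid-plane, 165 mm straight above the stand's origin
- strap (a point): middle of the front strap, on the axle 38 mm in front of the wheel's mid-plane. Two flat straps, 28 x 6 mm, cross the whole wheel along the stand's y, in front and behind (32 to 38 mm from the mid-plane; front nut to 44 mm), on posts at y = +-170 mm. A finger between the spokes cannot pass them and must be put in anew beyond. Else the space behind the spokes is free for 50 mm.
- wheel (a joint): angle of the wheel (rad) about its axle, counterclockwise positive seen facing its front: 0 or any whole turn = valve at the top, pi/2 = valve on the stand's +y side, pi = valve at the bottom. The bearing is stiff (0.15 N m, some 2.5 N at 62 mm from the axle): the wheel stays where it is left.
- hub (a point): centre of the hub (same point as axle). Hub 24 mm radius, 28 mm either side of the mid-plane. 5 straight white spokes, 12 mm wide, 14 mm thick (7 mm either side of the mid-plane), run from the hub to an aluminium rim of 94 mm inner radius, every 72 degrees; the valve is midway between two: spokes lie 36, 108, 180, 252 and 324 degrees from it.
- tyre: black rubber tyre of the wheel, 284 mm outside diameter, 40 mm thick (20 mm either side of the mid-plane), inner radius 102 mm; origin at the wheel's centre. Not to be pushed on.
- valve: valve, a straight brass stem 8 mm thick with a rubber foot 11 mm thick, sticking inwards from the rim towards the axle, from 97 mm to 70 mm radius in the wheel's mid-plane; origin at the wheel's centre. Not to be pushed on.
- valve_tip (a point): the inner end of the valve stem, 70 mm from the axle
- jar: silvery lidded jar with a glass ball knob, 88 mm diameter, 132 mm tall, loose; origin at the centre of its underside; leave alone
- candles: silvery footed beaker, 72 mm diameter, 100 mm tall, with candles up to 176 mm, loose; origin at the centre of its underside; leave alone
- pump: small hand pump lying flat, 190 x 28 x 26 mm, loose; origin at the centre of its underside, x along it; leave alone

How it is judged:
By the outcome, as a careful person would: the job done as asked, in the order asked, and still so for the second after the job is handed in, with the robot touching nothing.
It also fails if it takes over 54 s, if anything falls off the work surface, if the arm or the gripper's body presses on something with over 40 N, if the wrist force passes 120 N, or if a joint passes its speed limit or range.

## Robot

A 7-joint arm with a two-finger parallel gripper is mounted at the origin on the work surface. World frame = base frame: x ahead of the robot, y to its left, z up, the work surface at z = 0. Lengths are in mm, angles in rad, forces in N, time in s.
With the tool pointing down it reaches from about 400 to 900 mm from the base axis. Payload 5.6 kg.
Tool frame: the origin (TCP) lies midway between the tips of the shut fingers; the grasp point (between the pads) lies robot.grasp_offset behind it (robot.grasp_offset is the distance from the TCP to the grasp point, in mm); z points along the fingers, y is the line along which they close (so a half turn about z gives the same grasp; the last joint's range is limited). The gripper opens to 92 mm and grips with 3 to 60 N. Pads are 20 mm wide; open, the fingers measure 128 mm over their backs; the gripper's body (75 mm by 189 mm) begins 69 mm behind the grasp point.
Start: joints at [1.073, 0.468, -0.012, 1.603, 0.006, 1.071, -0.056], TCP at [285.495, -583.955, 178.892] pointing down, gripper open.
Joint ranges: [-2.53, 2.53], [-0.31, 2.02], [-1.57, 1.55], [0.28, 2.44], [-1.29, 4.43], [0.15, 1.84], [-2.92, 2.92]. Speed limits (rad/s): [2.57, 2.57, 3.14, 3.14, 3.14, 3.14, 3.14].

## Interface

Orientations are given as a 3x3 rotation matrix whose columns are the frame's x, y, z axes.
In Python, from plant import robot gives the robot as it stands.
- The arm moves only by the tool move_arm, never from a script. Its argument "commands" is a list of rows, each an object of numbers: "hand": the finger opening in m, from 0 to 0.0919; "dx", "dy", "dz": the shift along the world's x, y, z in m; "wx", "wy", "wz": the turn, a rotation vector about the world's x, y, z in rad. A call has 1 to 8 rows; each row shifts and turns the commanded pose from where the row before left it; what a row does not reach is not made up. A row lasts 1/12 s, in which the tool goes at most 41.7 mm and 7.16 degrees, less where a joint would pass 70% of its speed; a pose out of reach is approached as far as the arm can. A call with a gripper value outside its range is refused whole. The fingers move at their own pace and stop on an object; the grip force is fixed at half the most. Time passes only in rows, so rows that do not move let the fingers close. It gives the time, the measured TCP pose, the force, the opening and the grip force at its end, in the units of the state.
- robot.sense(): the state, without advancing time (a new reading comes with each control period).
- robot.camera(name): name is "scene" or "side" or "wrist"; returns (picture, depth): 420x560x3 uint8, red, green, blue; 420x560 float32, mm along the optical axis (not along the pixel's ray), 0 where there is no reading.
- robot.camera_params(name): a dict with "fx", "fy", "cx", "cy" (pixels), "rvec" (rotation vector, rad) and "tvec" (3), from world to camera coordinates, as OpenCV has them; the wrist camera has in their place "hand_eye" (4x4, takes a point from camera to tool coordinates, whose origin is the TCP and whose axes are the flange's). Camera axes: x right, y down, z forward; pixel columns grow to the right and rows downward; lengths in mm; the calibration is good to about 2 mm. A picture is of the moment at which its call begins: read the wrist's pose just before it. camera_params takes no time and is no camera call.
- robot.close_job(): hands the job in; it is judged then, once.
The state is a dict: "t": time; "joint_positions": joint angles; "dq": joint speeds; "effort": joint torques, N m; "ee_pos": TCP position; "eef_rot": TCP orientation; "contact_force": force on the tool from outside, world axes, zero at the start; "moment": the same for the moment, N m; "gripper_width": opening from 0.0 (shut) to 1.0 (fully open); "grip_force": force on a finger pad.
Only numpy, scipy, OpenCV 4.12 (cv2) and the standard library are available. Lean on these libraries where they do the work, as an engineer would, in place of code of your own. Each camera call takes 0.05 s, during which the arm holds its last target. There are 200 camera calls.

## Working session

There is one attempt and no reset: what is moved stays moved. The work goes in short steps, Python scripts to look and compute and a tool call to move; the robot and the scene stay as the last step left them, time stands still between calls to the robot, and variables do not carry over. Pictures are saved under pics/ and viewed, at most 10 in all, crops included, and the job is handed in when it is done.

Besides the shell and the picture viewer there is one more tool, called after "Emit:" as name([rows], argument=value, ...), one row to a line, values as JSON. move_arm: Moves the arm, as the interface text tells. Its arguments: {"type":"object","properties":{"commands":{"type":"array"}},"required":["commands"]}

```bash
mkdir -p pics; ls
python3 - <<'E'
from plant import robot
import cv2, numpy as np
s=robot.sense(); print(s['t'],s['ee_pos'],s['eef_rot'],robot.grasp_offset)
ims=[]
for n in ('scene','side'):
    p,d=robot.camera(n); cv2.imwrite(f'pics/{n}0.png',p[:,:,::-1]); np.save(f'pics/{n}0.npy',d)
    print(n,robot.camera_params(n))
E
```

```text
pics
0.0 [ 285.16694546 -583.38215649  177.95281119] [[ 8.98379425e-01  4.39219304e-01 -9.01096651e-04]
 [ 4.39220203e-01 -8.98378184e-01  1.50051259e-03]
 [-1.50471476e-04 -1.74380949e-03 -9.99998468e-01]] 18.700000000000003
scene {'fx': 545.7333703370409, 'fy': 545.7333703370409, 'cx': 274.10094623173427, 'cy': 205.01738300753914, 'rvec': array([ 2.16364007,  0.73318755, -0.36674146]), 'tvec': array([-500.72016617,  -79.6163032 , 1635.80682639])}
side {'fx': 399.72107602145184, 'fy': 399.72107602145184, 'cx': 283.67161946422914, 'cy': 206.08999881961654, 'rvec': array([ 0.62045065, -2.62049991,  1.24394458]), 'tvec': array([570.16975966, 223.3212848 , 848.52656099])}
```

View pics/scene0.png

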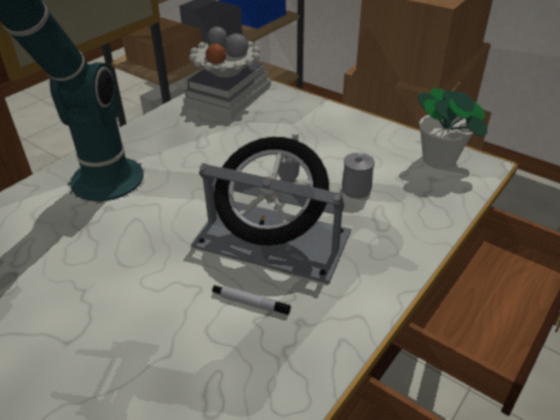

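View pics/side0.png

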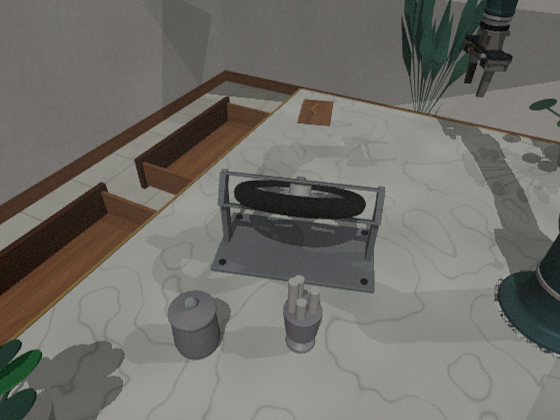

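The scene view shows the wheel centred near (272,190), with a brass valve at about (263,219). The front strap runs from (203,170) to (342,198). In the side view the base plate corners are at (213,270) and (374,288), and the jar and beaker stand behind the wheel.

```bash
cat > h.py <<'E'
import numpy as np, cv2
from plant import robot
def RT(n):
    c=robot.camera_params(n); return c,cv2.Rodrigues(c['rvec'])[0],np.array(c['tvec'])
def cloud(n,d):
    c,R,t=RT(n); v,u=np.mgrid[:420,:560]
    P=np.stack([(u-c['cx'])/c['fx']*d,(v-c['cy'])/c['fy']*d,d],-1)
    return (P-t)@R   # R^T(P-t)
def ray(n,u,v):
    c,R,t=RT(n); return -R.T@t, R.T@np.array([(u-c['cx'])/c['fx'],(v-c['cy'])/c['fy'],1])
def hit(n,u,v,p0,nn):
    o,d=ray(n,u,v); return o+d*(nn@(np.array(p0)-o))/(nn@d)
E
python3 - <<'E'
from h import *
for n in ('scene','side'):
    im=cv2.imread(f'pics/{n}0.png'); d=np.load(f'pics/{n}0.npy'); P=cloud(n,d)
    hsv=cv2.cvtColor(im,cv2.COLOR_BGR2HSV); ok=d>0
    box=np.zeros(d.shape,bool)
    if n=='scene': box[120:285,185:355]=1
    else: box[165:295,205:395]=1
    tab=ok&(abs(P[...,2])<6); print(n,'table z',np.median(P[...,2][tab]), 'z at table std',P[...,2][tab].std())
    # plate
    m=ok&box&(P[...,2]>7)&(P[...,2]<18)&(hsv[...,2]<130); q=P[m]
    r=cv2.minAreaRect(q[:,:2].astype(np.float32)); print('plate',m.sum(),r)
    # tyre
    m=ok&box&(hsv[...,2]<45)&(P[...,2]>60); q=P[m]; print('tyre',len(q),q.mean(0),q.min(0),q.max(0))
    # strap/top bars
    m=ok&box&(P[...,2]>188)&(P[...,2]<206)&(hsv[...,2]>=50); q=P[m]
    r=cv2.minAreaRect(q[:,:2].astype(np.float32)); print('strap',m.sum(),r,np.median(q,0))
im=cv2.imread('pics/scene0.png')[120:290,185:355]; cv2.imwrite('pics/crop1.png',cv2.resize(im,(595,595),interpolation=cv2.INTER_CUBIC))
E
```

```text
scene table z -1.4727840563713217 z at table std 2.015908510353472
plate 4921 ((536.3269653320312, 162.4449005126953), (370.9999694824219, 365.99664306640625), 17.044782638549805)
tyre 4032 [573.12810973  66.7058606  167.56964844] [399.48635385 -41.75662207  60.65731416] [737.3309993  203.05780891 247.24648812]
strap 1898 ((554.0084228515625, 107.11820983886719), (353.3813171386719, 110.5689697265625), 16.0924015045166) [566.73494601  81.97083634 196.71305207]
side table z -0.18459115363417136 z at table std 1.337137082217811
plate 8912 ((559.9155883789062, 87.58423614501953), (369.0605163574219, 204.04592895507812), 16.819665908813477)
tyre 3112 [533.03049268 152.20268203 211.86556518] [397.59092603 -24.60326591  62.34319604] [720.00929154 215.6006089  246.87618456]
strap 953 ((548.3032836914062, 123.66696166992188), (353.33233642578125, 137.12493896484375), 16.859025955200195) [557.57747674  83.91797926 200.72352879]
```

View pics/crop1.png

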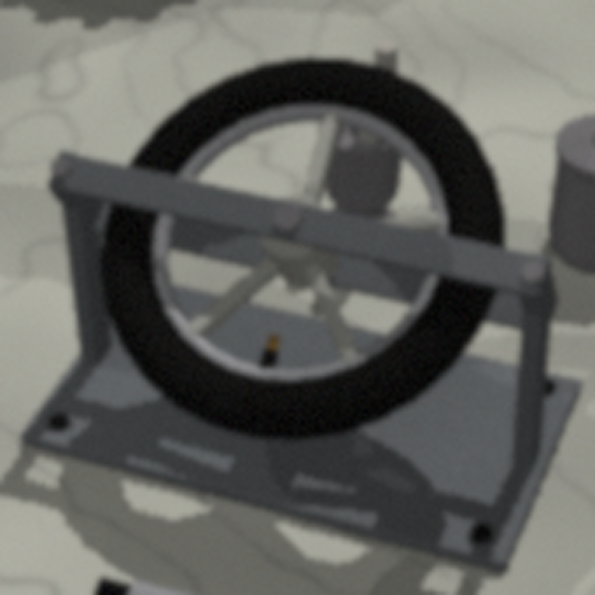

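The crop shows the valve's brass tip at (273,342), with its foot at (268,360), below the axle nut at (290,218). Spokes are visible up at (325,160), down-left at (235,295) and down-right at (335,320).

```bash
cat >> h.py <<'E'
a=np.deg2rad(16.85); X=np.array([-np.sin(a),np.cos(a),0]); Y=np.array([-np.cos(a),-np.sin(a),0]); Z=np.array([0,0,1.])
A=np.array([560,87.6,165.])
U=np.cos(np.pi/6)*X+.5*Z; N=-.5*X+np.cos(np.pi/6)*Z
W=np.stack([U,Y,N])  # rows; wheel coords (up-slope, y, normal)
E
python3 - <<'E'
from h import *
for n in ('scene','side'):
    im=cv2.imread(f'pics/{n}0.png'); d=np.load(f'pics/{n}0.npy'); P=cloud(n,d)
    hsv=cv2.cvtColor(im,cv2.COLOR_BGR2HSV); w=(P-A)@W.T; ok=d>0
    m=ok&(abs(w[...,0])<22)&(abs(w[...,1])<190)&(w[...,2]>26)&(w[...,2]<48); q=w[m]
    print(n,'strap pts',len(q))
    for lo in range(-180,180,60):
        k=q[(q[:,1]>=lo)&(q[:,1]<lo+60)]
        print(lo,np.percentile(k[:,0],[3,50,97]).round(1),np.median(k[:,2]).round(1))
    print('y ends',np.percentile(q[:,1],[.3,99.7]))
    m=ok&(hsv[...,2]<50)&(abs(w[...,2])<26)&(np.hypot(w[...,0],w[...,1])<165)&(np.hypot(w[...,0],w[...,1])>85); q=w[m]
    c,r=cv2.minEnclosingCircle(q[:,:2].astype(np.float32)); print('tyre',len(q),c,r,np.percentile(q[:,2],97))
    b=(abs(q[:,0])>40); 
    # brass
    m=(hsv[...,1]>110)&(hsv[...,0]>5)&(hsv[...,0]<30)&(np.hypot(w[...,0],w[...,1])<100)&(abs(w[...,2])<30)
    v,u=np.nonzero(m); 
    if len(u): h=(hit(n,u.mean(),v.mean(),A,N)-A)@W.T; print('brass',len(u),u.mean(),v.mean(),h,np.degrees(np.arctan2(h[1],h[0])),np.hypot(h[0],h[1]),np.median(w[m],0))
    # spokes near midplane
    rr=np.hypot(w[...,0],w[...,1]); m=ok&(rr>45)&(rr<85)&(w[...,2]>1)&(w[...,2]<13)&(hsv[...,2]>90)
    th=np.degrees(np.arctan2(w[...,1],w[...,0]))[m]; print('spokes',len(th),np.histogram(th%72,bins=18,range=(0,72))[0], np.degrees(np.angle(np.exp(1j*np.radians(th*5)).mean()))/5)
    hist,e=np.histogram(th,bins=36,range=(-180,180)); print([(int(x),int(h)) for x,h in zip(e,hist) if h])
E
```

```text
scene strap pts 1709
-180 [-15.2  -2.5  11.7] 37.0
-120 [-15.1  -1.9  11.4] 37.1
-60 [-16.6  -2.4  12.4] 36.5
0 [-15.5  -2.6  12.8] 36.7
60 [-14.2  -2.3  12. ] 36.3
120 [-15.3  -2.1  12.3] 36.8
y ends [-175.63130098  176.14756657]
tyre 4043 (-5.2467169761657715, 11.884002685546875) 152.92079162597656 21.88325417451071
brass 7 262.42857142857144 218.28571428571428 [-7.69524450e+01 -3.25430023e+00  7.85998438e-14] -177.57841830087935 77.02122601282291 [-77.7021022   -3.57768991   3.25974835]
spokes 188 [77 75 18  0  0  0  0  0  0  0  0  0  0  0  0  0  1 17] 3.907037288629931
[(-150, 29), (-140, 25), (-80, 4), (-70, 21), (-10, 3), (0, 57), (10, 3), (140, 41), (150, 5)]
side strap pts 802
-180 [-8.8 12.6 16.2] 36.3
-120 [-8.5 12.3 15.5] 36.5
-60 [-8.4 11.9 17.7] 35.9
0 [-12.4  11.7  19.4] 35.7
60 [-10.6  12.5  16.1] 36.2
120 [-6.8 12.8 16.8] 35.9
y ends [-175.79497525  176.6726712 ]
tyre 3163 (-7.579665660858154, 0.5820236206054688) 164.43002319335938 19.84706187354627
spokes 29 [ 1  5 10  1  0  0  0  0  0  0  0  0  0  0  0  0  5  7] 3.182171282915983
[(-150, 1), (-140, 14), (130, 5), (140, 8), (150, 1)]
```

```bash
cat >> h.py <<'E'
from scipy.spatial.transform import Rotation as Ro
def pos(r,phi,n): p=np.radians(phi); return A+r*np.cos(p)*U+r*np.sin(p)*Y+n*N
def goal(r,phi,n,s=1):
    S=robot.sense(); T=np.array(S['eef_rot']); G=np.stack([s*U,-s*Y,-N],1)
    dp=pos(r,phi,n)-np.array(S['ee_pos']); rv=Ro.from_matrix(G@T.T).as_rotvec()
    return dp.round(1),rv.round(4)
def where():
    S=robot.sense(); w=W@(np.array(S['ee_pos'])-A)
    print('t',S['t'],'n',w[2].round(1),'r',np.hypot(w[0],w[1]).round(1),'phi',np.degrees(np.arctan2(w[1],w[0])).round(1),'uy',w[:2].round(1),'F',(W@np.array(S['contact_force'])).round(1),'q',np.round(S['joint_positions'],2),'gw',S['gripper_width'])
E
python3 - <<'E'
from h import *
where()
print('UYN',U,Y,N)
for s in (1,-1): print(goal(62,-36,110,s))
E
```

```text
t 0.1 n 292.6 r 663.6 phi 136.4 uy [-480.7  457.5] F [ 0.1  0.5 -0.3] q [ 1.07  0.47 -0.01  1.6   0.01  1.07 -0.06] gw 0.999043160174109
UYN [-0.25103228  0.82884425  0.5       ] [-0.95706691 -0.28986711  0.        ] [ 0.14493355 -0.47853345  0.8660254 ]
(array([313. , 670.5, 107.3]), array([ 0.5207, -0.2288,  1.3751]))
(array([313. , 670.5, 107.3]), array([ 0.2355,  0.5448, -1.6869]))
```

Emit:
move_arm([
  {"hand":0,"dx":0.013,"dy":0.028,"dz":0.0145,"wx":0.0217,"wy":-0.0095,"wz":0.0573},
  {"hand":0,"dx":0.013,"dy":0.028,"dz":0.0145,"wx":0.0217,"wy":-0.0095,"wz":0.0573},
  {"hand":0,"dx":0.013,"dy":0.028,"dz":0.0145,"wx":0.0217,"wy":-0.0095,"wz":0.0573},
  {"hand":0,"dx":0.013,"dy":0.028,"dz":0.0145,"wx":0.0217,"wy":-0.0095,"wz":0.0573},
  {"hand":0,"dx":0.013,"dy":0.028,"dz":0.0145,"wx":0.0217,"wy":-0.0095,"wz":0.0573},
  {"hand":0,"dx":0.013,"dy":0.028,"dz":0.0145,"wx":0.0217,"wy":-0.0095,"wz":0.0573},
  {"hand":0,"dx":0.013,"dy":0.028,"dz":0.0145,"wx":0.0217,"wy":-0.0095,"wz":0.0573},
  {"hand":0,"dx":0.013,"dy":0.028,"dz":0.0145,"wx":0.0217,"wy":-0.0095,"wz":0.0573},
])

```text
t: 0.77
ee_pos: [389.6, -358.4, 295.3]
eef_rot: [[0.605, 0.795, 0.033], [0.778, -0.6, 0.185], [0.167, -0.086, -0.982]]
contact_force: [1.2, 0.3, 0.2]
gripper_width: 0.438
grip_force: 0.0
```

Emit:
move_arm([
  {"hand":0,"dx":0.013,"dy":0.028,"dz":0.0145,"wx":0.0217,"wy":-0.0095,"wz":0.0573},
  {"hand":0,"dx":0.013,"dy":0.028,"dz":0.0145,"wx":0.0217,"wy":-0.0095,"wz":0.0573},
  {"hand":0,"dx":0.013,"dy":0.028,"dz":0.0045,"wx":0.0217,"wy":-0.0095,"wz":0.0573},
  {"hand":0,"dx":0.013,"dy":0.028,"dz":0.0045,"wx":0.0217,"wy":-0.0095,"wz":0.0573},
  {"hand":0,"dx":0.013,"dy":0.028,"dz":0.0045,"wx":0.0217,"wy":-0.0095,"wz":0.0573},
  {"hand":0,"dx":0.013,"dy":0.028,"dz":0.0045,"wx":0.0217,"wy":-0.0095,"wz":0.0573},
  {"hand":0,"dx":0.013,"dy":0.028,"dz":0.0045,"wx":0.0217,"wy":-0.0095,"wz":0.0573},
  {"hand":0,"dx":0.013,"dy":0.028,"dz":0.0045,"wx":0.0217,"wy":-0.0095,"wz":0.0573},
])

```text
t: 1.43
ee_pos: [493.6, -134.6, 350.9]
eef_rot: [[0.189, 0.982, -0.019], [0.918, -0.169, 0.358], [0.348, -0.085, -0.934]]
contact_force: [-0.1, -0.6, -0.3]
gripper_width: 0.001
grip_force: 0.0
```

Run:
```python
from h import *
where(); print(goal(62,-36,110))
```

```text
t 1.4333 n 257.7 r 148.1 phi 120.3 uy [-74.6 127.9] F [-0.6  0.2 -0. ] q [ 0.77  0.25 -0.42  1.6  -0.24  1.47  0.21] gw 0.0005423756223392792
(array([104.6, 221.7, -65.5]), array([ 0.1729, -0.0753,  0.4564]))
```

Emit:
move_arm([
  {"hand":0,"dx":0.0131,"dy":0.0277,"dz":-0.0082,"wx":0.0216,"wy":-0.0094,"wz":0.057},
  {"hand":0,"dx":0.0131,"dy":0.0277,"dz":-0.0082,"wx":0.0216,"wy":-0.0094,"wz":0.057},
  {"hand":0,"dx":0.0131,"dy":0.0277,"dz":-0.0082,"wx":0.0216,"wy":-0.0094,"wz":0.057},
  {"hand":0,"dx":0.0131,"dy":0.0277,"dz":-0.0082,"wx":0.0216,"wy":-0.0094,"wz":0.057},
  {"hand":0,"dx":0.0131,"dy":0.0277,"dz":-0.0082,"wx":0.0216,"wy":-0.0094,"wz":0.057},
  {"hand":0,"dx":0.0131,"dy":0.0277,"dz":-0.0082,"wx":0.0216,"wy":-0.0094,"wz":0.057},
  {"hand":0,"dx":0.0131,"dy":0.0277,"dz":-0.0082,"wx":0.0216,"wy":-0.0094,"wz":0.057},
  {"hand":0,"dx":0.0131,"dy":0.0277,"dz":-0.0082,"wx":0.0216,"wy":-0.0094,"wz":0.057},
])

```text
t: 2.1
ee_pos: [598.6, 86.7, 284.4]
eef_rot: [[-0.25, 0.957, -0.145], [0.829, 0.289, 0.479], [0.5, -0.0, -0.866]]
contact_force: [0.2, -0.9, -0.8]
gripper_width: 0.005
grip_force: 0.0
```

Run:
```python
from h import *
where(); print(goal(62,-36,110)); print(goal(62,-36,-18))
S=robot.sense(); p,d=robot.camera('wrist'); cv2.imwrite('pics/w1.png',p[:,:,::-1]); np.save('pics/w1.npy',d)
print(robot.camera_params('wrist'))
```

```text
t 2.1 n 109.5 r 61.4 phi -36.6 uy [ 49.3 -36.6] F [-1.2  0.1 -0.3] q [ 0.49  0.51 -0.59  1.49 -0.24  1.35  0.31] gw 0.004718878309217993
(array([-0.3,  0.4,  0.9]), array([ 0.    , -0.0003,  0.0007]))
(array([ -18.9,   61.7, -109.9]), array([ 0.    , -0.0003,  0.0007]))
{'fx': 323.65260294264107, 'fy': 323.65260294264107, 'cx': 273.87125016022986, 'cy': 206.58418172581733, 'hand_eye': array([[-8.62493413e-04, -9.64847997e-01, -2.62807150e-01,
         7.48318938e+01],
       [ 9.99999435e-01, -6.68738429e-04, -8.26697414e-04,
        -5.21315978e-01],
       [ 6.21888104e-04, -2.62807714e-01,  9.64848029e-01,
        -2.05221236e+02],
       [ 0.00000000e+00,  0.00000000e+00,  0.00000000e+00,
         1.00000000e+00]])}
```

View pics/w1.png

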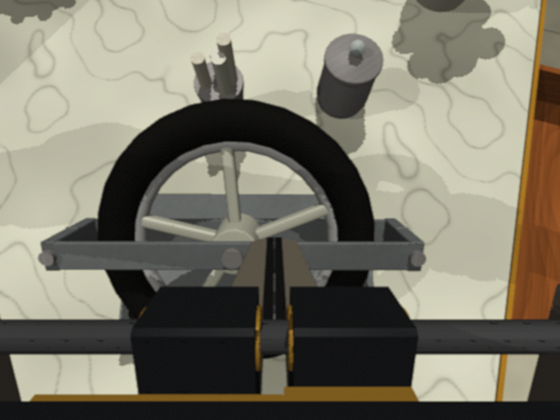

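The wrist view looks straight onto the wheel (hub near (232,235)). Spokes point to (225,150), (325,210) and (145,222), and the closed fingers sit right of centre, above the gap between the top and right spokes.

Emit:
move_arm([
  {"hand":0,"dx":-0.0024,"dy":0.0077,"dz":-0.0137},
  {"hand":0,"dx":-0.0024,"dy":0.0077,"dz":-0.0137},
  {"hand":0,"dx":-0.0024,"dy":0.0077,"dz":-0.0137},
  {"hand":0,"dx":-0.0024,"dy":0.0077,"dz":-0.0137},
  {"hand":0,"dx":-0.0024,"dy":0.0077,"dz":-0.0137},
  {"hand":0,"dx":-0.0024,"dy":0.0077,"dz":-0.0137},
  {"hand":0,"dx":-0.0024,"dy":0.0077,"dz":-0.0137},
  {"hand":0,"dx":-0.0024,"dy":0.0077,"dz":-0.0137},
])

```text
schema error: expected keys hand, dx, dy, dz, wx, wy, wz
```

```bash
cat >> h.py <<'E'
def arc(p0,p1,step,r=62):
    k=int(np.ceil(abs(p1-p0)/step)); k=8*int(np.ceil(k/8)); ph=np.linspace(p0,p1,k+1)
    q=np.array([pos(r,p,0) for p in ph])/1000
    for i in range(0,k,2): print(round(ph[i+2],1),((q[i+2]-q[i])/2).round(4)+0.)
E
python3 - <<'E'
from h import *
where(); print(goal(62,-36,-18)); arc(-36,40,3.2)
E
```

```text
t 2.15 n 104.8 r 66.3 phi -35.5 uy [ 54.  -38.5] F [ 3.3 -0.5 -1.4] q [ 0.49  0.52 -0.59  1.49 -0.24  1.35  0.31] gw 0.004791633920921939
(array([ -18.8,   55. , -108.2]), array([-0.0063, -0.002 , -0.0083]))
-29.7 [-0.0032  0.0007  0.0009]
-23.3 [-0.0033  0.0004  0.0008]
-17.0 [-0.0034  0.      0.0006]
-10.7 [-0.0034 -0.0003  0.0004]
-4.3 [-0.0034 -0.0006  0.0002]
2.0 [-0.0033 -0.0009  0.    ]
8.3 [-0.0032 -0.0012 -0.0002]
14.7 [-0.003  -0.0015 -0.0003]
21.0 [-0.0029 -0.0018 -0.0005]
27.3 [-0.0026 -0.0021 -0.0007]
33.7 [-0.0024 -0.0023 -0.0009]
40.0 [-0.0021 -0.0025 -0.001 ]
```

Emit:
move_arm([
  {"hand":0,"dx":0,"dy":0,"dz":0,"wx":0,"wy":0,"wz":0},
  {"hand":0,"dx":0,"dy":0,"dz":0,"wx":0,"wy":0,"wz":0},
  {"hand":0,"dx":0,"dy":0,"dz":0,"wx":0,"wy":0,"wz":0},
  {"hand":0,"dx":0,"dy":0,"dz":0,"wx":0,"wy":0,"wz":0},
])

```text
t: 2.48
ee_pos: [598.4, 83.9, 285.6]
eef_rot: [[-0.247, 0.959, -0.142], [0.831, 0.285, 0.477], [0.498, -0.0, -0.867]]
contact_force: [-0.5, 0.1, -0.5]
gripper_width: 0.004
grip_force: 0.0
```

Emit:
move_arm([
  {"hand":0,"dx":-0.0024,"dy":0.0077,"dz":-0.0137,"wx":0,"wy":0,"wz":0},
  {"hand":0,"dx":-0.0024,"dy":0.0077,"dz":-0.0137,"wx":0,"wy":0,"wz":0},
  {"hand":0,"dx":-0.0024,"dy":0.0077,"dz":-0.0137,"wx":0,"wy":0,"wz":0},
  {"hand":0,"dx":-0.0024,"dy":0.0077,"dz":-0.0137,"wx":0,"wy":0,"wz":0},
])

```text
t: 2.82
ee_pos: [588.9, 115.2, 230.6]
eef_rot: [[-0.247, 0.959, -0.141], [0.831, 0.285, 0.477], [0.498, 0.001, -0.867]]
contact_force: [0.6, 0.4, -0.5]
gripper_width: 0.005
grip_force: 0.0
```

Run:
```python
from h import *
where(); print(goal(62,-36,-18))
```

```text
t 2.8167 n 47.8 r 60.1 phi -36.3 uy [ 48.4 -35.6] F [-0.1 -0.7 -0.5] q [ 0.46  0.53 -0.59  1.59 -0.24  1.22  0.3 ] gw 0.004976145691284446
(array([ -9.2,  33.2, -56.1]), array([0.0022, 0.0013, 0.0055]))
```

Emit:
move_arm([
  {"hand":0,"dx":-0.0012,"dy":0.0041,"dz":-0.007,"wx":0,"wy":0,"wz":0},
  {"hand":0,"dx":-0.0012,"dy":0.0041,"dz":-0.007,"wx":0,"wy":0,"wz":0},
  {"hand":0,"dx":-0.0012,"dy":0.0041,"dz":-0.007,"wx":0,"wy":0,"wz":0},
  {"hand":0,"dx":-0.0012,"dy":0.0041,"dz":-0.007,"wx":0,"wy":0,"wz":0},
  {"hand":0,"dx":-0.0012,"dy":0.0041,"dz":-0.007,"wx":0,"wy":0,"wz":0},
  {"hand":0,"dx":-0.0012,"dy":0.0041,"dz":-0.007,"wx":0,"wy":0,"wz":0},
  {"hand":0,"dx":-0.0012,"dy":0.0041,"dz":-0.007,"wx":0,"wy":0,"wz":0},
  {"hand":0,"dx":-0.0012,"dy":0.0041,"dz":-0.007,"wx":0,"wy":0,"wz":0},
])

```text
t: 3.48
ee_pos: [579.0, 149.6, 173.8]
eef_rot: [[-0.249, 0.958, -0.143], [0.83, 0.287, 0.478], [0.499, -0.0, -0.866]]
contact_force: [0.3, 0.6, -0.1]
gripper_width: 0.002
grip_force: 0.0
```

Run:
```python
from h import *
where(); print(goal(62,-36,-18))
```

```text
t 3.4833 n -19.3 r 62.6 phi -35.3 uy [ 51.  -36.2] F [ 0.4 -0.5 -0.4] q [ 0.41  0.58 -0.6   1.67 -0.23  1.09  0.29] gw 0.002088920788891038
(array([ 0.7, -1.3,  0.6]), array([0.0009, 0.0001, 0.0029]))
```

Inserted without contact. Now I push along the arc, first to about phi −4.

Emit:
move_arm([
  {"hand":0,"dx":-0.0032,"dy":0.0005,"dz":0.0009,"wx":0,"wy":0,"wz":0},
  {"hand":0,"dx":-0.0032,"dy":0.0005,"dz":0.0009,"wx":0,"wy":0,"wz":0},
  {"hand":0,"dx":-0.0033,"dy":0.0003,"dz":0.0008,"wx":0,"wy":0,"wz":0},
  {"hand":0,"dx":-0.0033,"dy":0.0003,"dz":0.0008,"wx":0,"wy":0,"wz":0},
  {"hand":0,"dx":-0.0034,"dy":0.0,"dz":0.0006,"wx":0,"wy":0,"wz":0},
  {"hand":0,"dx":-0.0034,"dy":0.0,"dz":0.0006,"wx":0,"wy":0,"wz":0},
  {"hand":0,"dx":-0.0034,"dy":-0.0003,"dz":0.0004,"wx":0,"wy":0,"wz":0},
  {"hand":0,"dx":-0.0034,"dy":-0.0003,"dz":0.0004,"wx":0,"wy":0,"wz":0},
])

```text
t: 4.15
ee_pos: [552.2, 150.1, 180.1]
eef_rot: [[-0.249, 0.958, -0.143], [0.83, 0.287, 0.478], [0.499, 0.0, -0.867]]
contact_force: [-1.2, 0.2, 0.9]
gripper_width: 0.003
grip_force: 0.0
```

Run:
```python
from h import *
where(); print(goal(62,-10.7,-18))
```

```text
t 4.15 n -18.0 r 62.2 phi -9.9 uy [ 61.3 -10.7] F [0.9 1.1 0.5] q [ 0.44  0.53 -0.61  1.73 -0.25  1.07  0.3 ] gw 0.003294261680260357
(array([ 0.9, -0. , -0.2]), array([0.001 , 0.0003, 0.0031]))
```

Emit:
move_arm([
  {"hand":0,"dx":-0.0034,"dy":-0.0006,"dz":0.0002,"wx":0,"wy":0,"wz":0},
  {"hand":0,"dx":-0.0034,"dy":-0.0006,"dz":0.0002,"wx":0,"wy":0,"wz":0},
  {"hand":0,"dx":-0.0033,"dy":-0.0009,"dz":0.0,"wx":0,"wy":0,"wz":0},
  {"hand":0,"dx":-0.0033,"dy":-0.0009,"dz":0.0,"wx":0,"wy":0,"wz":0},
  {"hand":0,"dx":-0.0032,"dy":-0.0012,"dz":-0.0002,"wx":0,"wy":0,"wz":0},
  {"hand":0,"dx":-0.0032,"dy":-0.0012,"dz":-0.0002,"wx":0,"wy":0,"wz":0},
  {"hand":0,"dx":-0.003,"dy":-0.0015,"dz":-0.0003,"wx":0,"wy":0,"wz":0},
  {"hand":0,"dx":-0.003,"dy":-0.0015,"dz":-0.0003,"wx":0,"wy":0,"wz":0},
])

```text
t: 4.82
ee_pos: [526.4, 141.7, 179.3]
eef_rot: [[-0.249, 0.958, -0.144], [0.83, 0.287, 0.478], [0.499, -0.0, -0.866]]
contact_force: [-0.8, 0.4, -0.2]
gripper_width: 0.005
grip_force: 0.0
```

```bash
cat >> h.py <<'E'
def spokes(name,out=None):
    S=robot.sense(); im,d=robot.camera(name); im=im[:,:,::-1].copy()
    if out: cv2.imwrite(out,im)
    c=robot.camera_params(name); v,u=np.mgrid[:420,:560]
    D=np.stack([(u-c['cx'])/c['fx'],(v-c['cy'])/c['fy'],np.ones(u.shape)],-1)
    if name=='wrist':
        H=c['hand_eye']; T=np.array(S['eef_rot']); R=T@H[:3,:3]; o=T@H[:3,3]+np.array(S['ee_pos']); Dw=D@R.T
        P=o+Dw*d[...,None]
    else: P=cloud(name,d)
    w=(P-A)@W.T; hsv=cv2.cvtColor(im,cv2.COLOR_BGR2HSV); rr=np.hypot(w[...,0],w[...,1])
    m=(d>0)&(rr>40)&(rr<85)&(w[...,2]>1)&(w[...,2]<13)&(hsv[...,2]>85)
    th=np.arctan2(w[...,1],w[...,0])[m]; z=np.exp(5j*th).mean()
    h,e=np.histogram(np.degrees(th),36,(-180,180)); print(name,'spoke mod72',np.degrees(np.angle(z))/5%72,abs(z),[(int(x),int(k)) for x,k in zip(e,h) if k>3])
    b=(hsv[...,1]>110)&(hsv[...,0]>5)&(hsv[...,0]<30)&(rr<100)&(rr>60)&(abs(w[...,2])<12)
    if b.sum()>2: q=np.median(w[b],0); print('brass',b.sum(),q.round(1),np.degrees(np.arctan2(q[1],q[0])).round(1))
E
python3 - <<'E'
from h import *
where(); print(goal(62,14.7,-18)); spokes('scene'); spokes('wrist')
E
```

```text
t 4.8167 n -18.4 r 62.6 phi 15.3 uy [60.4 16.5] F [ 0.4  0.6 -0.5] q [ 0.48  0.49 -0.63  1.79 -0.27  1.06  0.33] gw 0.004525466292813674
(array([ 0.9, -0.3,  0.1]), array([ 0.0008, -0.    ,  0.0029]))
scene spoke mod72 3.688157188876789 0.9113284941911779 [(-180, 6), (-150, 54), (-140, 32), (-80, 6), (-70, 23), (-10, 10), (0, 53), (140, 56), (150, 34)]
brass 7 [-77.9  -5.2   4.7] -176.2
wrist spoke mod72 6.189586592381851 0.9719822769796981 [(-80, 41), (-70, 645), (0, 623), (10, 34), (140, 6)]
```

Run:
```python
from h import *
spokes('wrist','pics/w2.png'); spokes('scene','pics/s2.png')
a=cv2.imread('pics/w2.png')[60:400,100:460]; b=cv2.resize(cv2.imread('pics/s2.png')[110:280,185:355],(340,340))
cv2.imwrite('pics/c2.png',np.hstack([a,b]))
```

```text
wrist spoke mod72 6.241471883440395 0.9723634840035209 [(-80, 30), (-70, 646), (0, 617), (10, 32)]
scene spoke mod72 3.685949251097535 0.9178817126733289 [(-180, 5), (-150, 53), (-140, 32), (-80, 6), (-70, 22), (-10, 9), (0, 55), (140, 50), (150, 32)]
brass 7 [-78.4  -4.2   2.1] -176.9
```

View pics/c2.png

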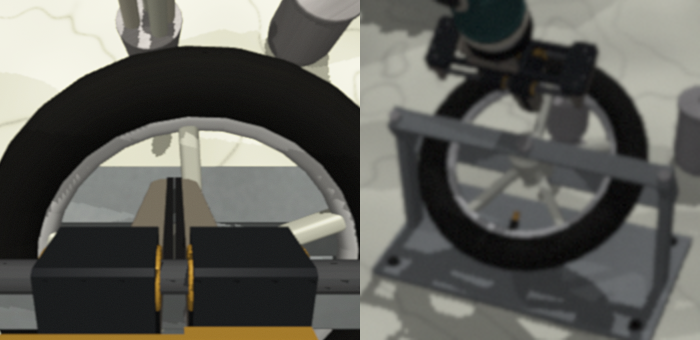

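The left half (wrist) shows the fingertip at (175,180) just left of the spoke at (190,150). The right half (scene) shows the valve unmoved at the bottom, so I'm checking whether the tip actually reaches between the spokes.

Run:
```python
from h import *
S=robot.sense(); p,d=robot.camera('wrist'); c=robot.camera_params('wrist'); H=c['hand_eye']
v,u=np.mgrid[:420,:560]; C=np.stack([(u-c['cx'])/c['fx']*d,(v-c['cy'])/c['fy']*d,d],-1)
T=C@H[:3,:3].T+H[:3,3]; w=(T@np.array(S['eef_rot']).T+np.array(S['ee_pos'])-A)@W.T
for r in range(200,290,8): print(r,[tuple(w[r,k].round(0).astype(int)) for k in range(250,310,8)])
where()
```

```text
200 [(np.int64(35), np.int64(47), np.int64(-212)), (np.int64(35), np.int64(37), np.int64(-211)), (np.int64(35), np.int64(27), np.int64(-211)), (np.int64(35), np.int64(17), np.int64(-211)), (np.int64(90), np.int64(12), np.int64(7)), (np.int64(90), np.int64(7), np.int64(6)), (np.int64(36), np.int64(-14), np.int64(-209)), (np.int64(35), np.int64(-24), np.int64(-210))]
208 [(np.int64(27), np.int64(47), np.int64(-205)), (np.int64(26), np.int64(37), np.int64(-207)), (np.int64(26), np.int64(27), np.int64(-206)), (np.int64(26), np.int64(17), np.int64(-205)), (np.int64(85), np.int64(12), np.int64(6)), (np.int64(85), np.int64(7), np.int64(7)), (np.int64(84), np.int64(3), np.int64(3)), (np.int64(26), np.int64(-24), np.int64(-205))]
216 [(np.int64(17), np.int64(47), np.int64(-201)), (np.int64(17), np.int64(37), np.int64(-201)), (np.int64(18), np.int64(27), np.int64(-200)), (np.int64(17), np.int64(17), np.int64(-201)), (np.int64(80), np.int64(12), np.int64(6)), (np.int64(80), np.int64(7), np.int64(6)), (np.int64(80), np.int64(3), np.int64(5)), (np.int64(17), np.int64(-23), np.int64(-200))]
224 [(
[... 2651 characters left out ...]
np.int64(17), np.int64(63)), (np.int64(71), np.int64(14), np.int64(66)), (np.int64(72), np.int64(10), np.int64(67)), (np.int64(71), np.int64(7), np.int64(67)), (np.int64(72), np.int64(4), np.int64(67))]
288 [(np.int64(92), np.int64(23), np.int64(111)), (np.int64(92), np.int64(21), np.int64(110)), (np.int64(71), np.int64(20), np.int64(73)), (np.int64(66), np.int64(17), np.int64(64)), (np.int64(72), np.int64(14), np.int64(74)), (np.int64(93), np.int64(13), np.int64(111)), (np.int64(93), np.int64(11), np.int64(111)), (np.int64(93), np.int64(8), np.int64(111))]
t 5.0667 n -18.3 r 62.5 phi 14.8 uy [60.4 16. ] F [-0.5  0.1  0.5] q [ 0.48  0.49 -0.62  1.79 -0.27  1.06  0.33] gw 0.001713143996266698
```

Run:
```python
from h import *
print(goal(62,-33,-14)); print((pos(62,-33,-52)-pos(62,-33,-14)).round(1)); arc(-33,45,3.25)
```

```text
(array([50.4,  5.4, -0.5]), array([0.0008, 0.0002, 0.0031]))
[ -5.5  18.2 -32.9]
-26.5 [-0.0034  0.0006  0.0009]
-20.0 [-0.0034  0.0002  0.0007]
-13.5 [-0.0035 -0.0001  0.0005]
-7.0 [-0.0035 -0.0005  0.0003]
-0.5 [-0.0034 -0.0008  0.0001]
6.0 [-0.0033 -0.0012 -0.0001]
12.5 [-0.0032 -0.0015 -0.0003]
19.0 [-0.003  -0.0018 -0.0005]
25.5 [-0.0028 -0.002  -0.0007]
32.0 [-0.0025 -0.0023 -0.0008]
38.5 [-0.0022 -0.0025 -0.001 ]
45.0 [-0.0019 -0.0027 -0.0012]
```

Emit:
move_arm([
  {"hand":0,"dx":0.01,"dy":0.001,"dz":0,"wx":0,"wy":0,"wz":0},
  {"hand":0,"dx":0.01,"dy":0.001,"dz":0,"wx":0,"wy":0,"wz":0},
  {"hand":0,"dx":0.01,"dy":0.001,"dz":0,"wx":0,"wy":0,"wz":0},
  {"hand":0,"dx":0.01,"dy":0.001,"dz":0,"wx":0,"wy":0,"wz":0},
  {"hand":0,"dx":0.01,"dy":0.001,"dz":0,"wx":0,"wy":0,"wz":0},
  {"hand":0,"dx":0,"dy":0,"dz":0,"wx":0,"wy":0,"wz":0},
  {"hand":0,"dx":0,"dy":0,"dz":0,"wx":0,"wy":0,"wz":0},
])

```text
t: 5.65
ee_pos: [577.1, 147.3, 178.9]
eef_rot: [[-0.249, 0.958, -0.144], [0.83, 0.288, 0.479], [0.5, -0.001, -0.866]]
contact_force: [-0.0, 0.6, -0.6]
gripper_width: 0.003
grip_force: 0.0
```

Emit:
move_arm([
  {"hand":0,"dx":-0.0007,"dy":0.0023,"dz":-0.0041,"wx":0,"wy":0,"wz":0},
  {"hand":0,"dx":-0.0007,"dy":0.0023,"dz":-0.0041,"wx":0,"wy":0,"wz":0},
  {"hand":0,"dx":-0.0007,"dy":0.0023,"dz":-0.0041,"wx":0,"wy":0,"wz":0},
  {"hand":0,"dx":-0.0007,"dy":0.0023,"dz":-0.0041,"wx":0,"wy":0,"wz":0},
  {"hand":0,"dx":-0.0007,"dy":0.0023,"dz":-0.0041,"wx":0,"wy":0,"wz":0},
  {"hand":0,"dx":-0.0007,"dy":0.0023,"dz":-0.0041,"wx":0,"wy":0,"wz":0},
  {"hand":0,"dx":-0.0007,"dy":0.0023,"dz":-0.0041,"wx":0,"wy":0,"wz":0},
  {"hand":0,"dx":0,"dy":0,"dz":0,"wx":0,"wy":0,"wz":0},
])

```text
t: 6.32
ee_pos: [570.9, 163.5, 149.7]
eef_rot: [[-0.249, 0.958, -0.145], [0.83, 0.288, 0.478], [0.5, -0.002, -0.866]]
contact_force: [-1.2, -0.6, 0.3]
gripper_width: 0.005
grip_force: 0.0
```

Run:
```python
from h import *
where(); print(goal(62,-33,-52)); spokes('scene'); spokes('wrist','pics/w3.png'); spokes('side','pics/d3.png')
a=cv2.imread('pics/w3.png')[60:400,100:460]; b=cv2.resize(cv2.imread('pics/d3.png')[60:260,190:400],(357,340))
cv2.imwrite('pics/c3.png',np.hstack([a,b]))
```

```text
t 6.3167 n -48.0 r 61.7 phi -31.7 uy [ 52.5 -32.4] F [-0.   1.3  0.4] q [ 0.4   0.6  -0.6   1.7  -0.23  1.03  0.29] gw 0.005202305839195477
(array([ 0.8,  1.9, -3.7]), array([ 0.0006, -0.0016,  0.002 ]))
scene spoke mod72 3.7772739816235026 0.9007396668997354 [(-180, 6), (-150, 51), (-140, 32), (-80, 4), (-70, 24), (-10, 4), (0, 14), (140, 55), (150, 28)]
brass 5 [-76.3  -4.7   2.9] -176.4
wrist spoke mod72 4.0576113585786295 0.7204868402362379 [(-40, 162), (-30, 87), (-20, 85), (-10, 14), (0, 1687), (10, 169), (70, 232)]
side spoke mod72 71.22487763385308 0.9674533294223826 [(130, 4), (140, 33)]
```

View pics/c3.png

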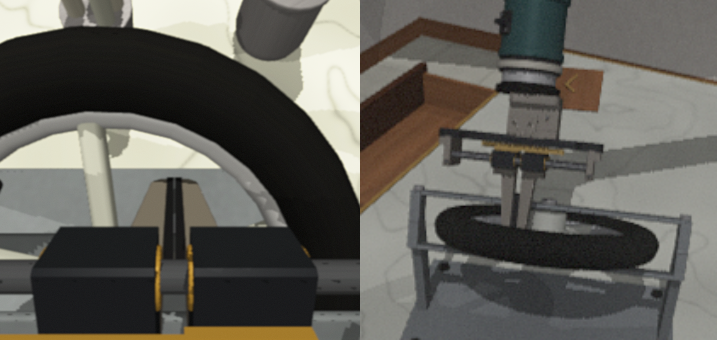

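The wrist half shows the fingertip at (175,180) in the gap to the right of the spoke at (97,170). The side half shows the gripper body well clear above the strap, so I'm starting the push.

Emit:
move_arm([
  {"hand":0,"dx":-0.0034,"dy":0.001,"dz":0.0004,"wx":0,"wy":0,"wz":0},
  {"hand":0,"dx":-0.0034,"dy":0.001,"dz":0.0004,"wx":0,"wy":0,"wz":0},
  {"hand":0,"dx":-0.0034,"dy":0.0004,"dz":0.0004,"wx":0,"wy":0,"wz":0},
  {"hand":0,"dx":-0.0034,"dy":0.0002,"dz":0.0004,"wx":0,"wy":0,"wz":0},
  {"hand":0,"dx":-0.0035,"dy":-0.0001,"dz":0.0005,"wx":0,"wy":0,"wz":0},
  {"hand":0,"dx":-0.0035,"dy":-0.0001,"dz":0.0005,"wx":0,"wy":0,"wz":0},
  {"hand":0,"dx":-0.0035,"dy":-0.0005,"dz":0.0003,"wx":0,"wy":0,"wz":0},
  {"hand":0,"dx":-0.0035,"dy":-0.0005,"dz":0.0003,"wx":0,"wy":0,"wz":0},
])

```text
t: 7.13
ee_pos: [545.2, 163.8, 154.0]
eef_rot: [[-0.249, 0.958, -0.141], [0.831, 0.286, 0.478], [0.498, 0.002, -0.867]]
contact_force: [4.4, 0.1, -1.4]
gripper_width: 0.005
grip_force: 1.5
```

Run:
```python
from h import *
where(); print(goal(62,-7,-50)); spokes('scene'); spokes('wrist')
```

```text
t 7.1333 n -48.2 r 61.9 phi -7.3 uy [61.4 -7.9] F [-1.7 -4.2 -0.7] q [ 0.42  0.55 -0.61  1.77 -0.25  1.01  0.3 ] gw 0.005082684973781825
(array([-0.6,  0.9, -1.5]), array([0.0013, 0.0023, 0.0044]))
scene spoke mod72 10.872037425856917 0.9199331693536632 [(-140, 72), (-130, 10), (-70, 38), (-60, 23), (0, 11), (10, 24), (140, 5), (150, 71), (160, 8)]
brass 7 [-75.7 -13.5   2.1] -169.9
wrist spoke mod72 12.06303191483021 0.7922168042652488 [(-70, 6), (-60, 70), (-20, 122), (-10, 80), (0, 152), (10, 1093), (20, 14), (80, 285)]
```

Emit:
move_arm([
  {"hand":0,"dx":-0.0034,"dy":-0.0008,"dz":0.0001,"wx":0,"wy":0,"wz":0},
  {"hand":0,"dx":-0.0034,"dy":-0.0008,"dz":0.0001,"wx":0,"wy":0,"wz":0},
  {"hand":0,"dx":-0.0033,"dy":-0.0012,"dz":-0.0001,"wx":0,"wy":0,"wz":0},
  {"hand":0,"dx":-0.0033,"dy":-0.0012,"dz":-0.0001,"wx":0,"wy":0,"wz":0},
  {"hand":0,"dx":-0.0032,"dy":-0.0015,"dz":-0.0003,"wx":0,"wy":0,"wz":0},
  {"hand":0,"dx":-0.0032,"dy":-0.0015,"dz":-0.0003,"wx":0,"wy":0,"wz":0},
  {"hand":0,"dx":-0.003,"dy":-0.0018,"dz":-0.0005,"wx":0,"wy":0,"wz":0},
  {"hand":0,"dx":-0.003,"dy":-0.0018,"dz":-0.0005,"wx":0,"wy":0,"wz":0},
])

```text
t: 7.9
ee_pos: [518.0, 153.8, 152.3]
eef_rot: [[-0.249, 0.958, -0.144], [0.83, 0.287, 0.478], [0.5, -0.0, -0.866]]
contact_force: [2.7, 0.3, 0.5]
gripper_width: 0.003
grip_force: 1.3
```

Run:
```python
from h import *
where(); print(goal(62,19,-50)); spokes('scene')
```

```text
t 7.9 n -48.8 r 62.7 phi 19.6 uy [59.1 21. ] F [-0.2 -2.7  0.6] q [ 0.46  0.52 -0.63  1.83 -0.26  0.99  0.33] gw 0.003492981033687996
(array([ 0.7,  0.5, -1.2]), array([ 0.0006, -0.0001,  0.0028]))
scene spoke mod72 39.26452139819622 0.930203171463681 [(-180, 72), (-120, 16), (-110, 72), (-40, 42), (-30, 11), (30, 28), (40, 34), (100, 20), (110, 65), (170, 22)]
brass 6 [-60.9 -47.3   4.1] -142.1
```

Emit:
move_arm([
  {"hand":0,"dx":-0.0028,"dy":-0.002,"dz":-0.0007,"wx":0,"wy":0,"wz":0},
  {"hand":0,"dx":-0.0028,"dy":-0.002,"dz":-0.0007,"wx":0,"wy":0,"wz":0},
  {"hand":0,"dx":-0.0025,"dy":-0.0023,"dz":-0.0008,"wx":0,"wy":0,"wz":0},
  {"hand":0,"dx":-0.0025,"dy":-0.0023,"dz":-0.0008,"wx":0,"wy":0,"wz":0},
  {"hand":0,"dx":-0.0022,"dy":-0.0025,"dz":-0.001,"wx":0,"wy":0,"wz":0},
  {"hand":0,"dx":-0.0022,"dy":-0.0025,"dz":-0.001,"wx":0,"wy":0,"wz":0},
  {"hand":0,"dx":-0.0019,"dy":-0.0027,"dz":-0.0012,"wx":0,"wy":0,"wz":0},
  {"hand":0,"dx":-0.0019,"dy":-0.0027,"dz":-0.0012,"wx":0,"wy":0,"wz":0},
])

```text
t: 8.62
ee_pos: [499.2, 134.6, 144.7]
eef_rot: [[-0.249, 0.958, -0.144], [0.83, 0.287, 0.478], [0.5, -0.0, -0.866]]
contact_force: [2.2, 1.8, 0.7]
gripper_width: 0.005
grip_force: 1.2
```

Run:
```python
from h import *
where(); spokes('scene'); spokes('wrist')
for p,n in((40,-50),(40,25),(-42,25),(-42,-50)): print(p,n,goal(62,p,n))
```

```text
t 8.6167 n -48.9 r 62.6 phi 45.3 uy [44.1 44.5] F [ 1.3 -2.6  0.1] q [ 0.51  0.5  -0.63  1.88 -0.27  0.98  0.38] gw 0.004756505953587809
scene spoke mod72 63.59343844278476 0.8378584743778343 [(-170, 4), (-160, 68), (-150, 14), (-120, 9), (-10, 11), (60, 33), (130, 64), (140, 14)]
brass 5 [-35.2 -67.    3.7] -117.7
wrist spoke mod72 67.63114564245419 0.8024830979571748 [(-80, 938), (-70, 17), (-20, 12), (-10, 1853), (0, 348), (30, 174), (40, 178), (60, 202)]
40 -50 (array([4.3, 5.5, 1.2]), array([ 0.0016, -0.0022,  0.0028]))
40 25 (array([ 15.1, -30.4,  66.2]), array([ 0.0016, -0.0022,  0.0028]))
-42 25 (array([93.3, -8. , 65.5]), array([ 0.0016, -0.0022,  0.0028]))
-42 -50 (array([82.5, 27.9,  0.5]), array([ 0.0016, -0.0022,  0.0028]))
```

Emit:
move_arm([
  {"hand":0,"dx":0.002,"dy":0.003,"dz":0.0006,"wx":0,"wy":0,"wz":0},
  {"hand":0,"dx":0.002,"dy":0.0025,"dz":0.0006,"wx":0,"wy":0,"wz":0},
  {"hand":0,"dx":0.0014,"dy":-0.0048,"dz":0.0087,"wx":0,"wy":0,"wz":0},
  {"hand":0,"dx":0.0014,"dy":-0.0048,"dz":0.0087,"wx":0,"wy":0,"wz":0},
  {"hand":0,"dx":0.0014,"dy":-0.0048,"dz":0.0087,"wx":0,"wy":0,"wz":0},
  {"hand":0,"dx":0.0014,"dy":-0.0048,"dz":0.0087,"wx":0,"wy":0,"wz":0},
  {"hand":0,"dx":0.0014,"dy":-0.0048,"dz":0.0087,"wx":0,"wy":0,"wz":0},
  {"hand":0,"dx":0.0014,"dy":-0.0048,"dz":0.0087,"wx":0,"wy":0,"wz":0},
])

```text
t: 9.38
ee_pos: [512.4, 110.6, 199.4]
eef_rot: [[-0.248, 0.958, -0.143], [0.83, 0.287, 0.478], [0.499, 0.0, -0.867]]
contact_force: [-0.5, 0.2, -0.1]
gripper_width: 0.004
grip_force: 0.0
```

Emit:
move_arm([
  {"hand":0,"dx":0.013,"dy":0.0037,"dz":-0.0001,"wx":0,"wy":0,"wz":0},
  {"hand":0,"dx":0.013,"dy":0.0037,"dz":-0.0001,"wx":0,"wy":0,"wz":0},
  {"hand":0,"dx":0.013,"dy":0.0037,"dz":-0.0001,"wx":0,"wy":0,"wz":0},
  {"hand":0,"dx":0.013,"dy":0.0037,"dz":-0.0001,"wx":0,"wy":0,"wz":0},
  {"hand":0,"dx":0.013,"dy":0.0037,"dz":-0.0001,"wx":0,"wy":0,"wz":0},
  {"hand":0,"dx":0.013,"dy":0.0037,"dz":-0.0001,"wx":0,"wy":0,"wz":0},
  {"hand":0,"dx":0,"dy":0,"dz":0,"wx":0,"wy":0,"wz":0},
  {"hand":0,"dx":0,"dy":0,"dz":0,"wx":0,"wy":0,"wz":0},
])

```text
t: 10.05
ee_pos: [590.0, 133.6, 197.8]
eef_rot: [[-0.249, 0.958, -0.144], [0.83, 0.287, 0.478], [0.5, -0.0, -0.866]]
contact_force: [-0.6, -0.6, 0.1]
gripper_width: 0.009
grip_force: 0.0
```

Run:
```python
from h import *
where(); spokes('scene'); spokes('wrist')
print(goal(62,-42,-50)); arc(-42,40,3.4)
```

```text
t 10.05 n 10.7 r 63.0 phi -41.8 uy [ 47. -42.] F [-0.3  0.8  0.3] q [ 0.43  0.57 -0.6   1.62 -0.22  1.15  0.29] gw 0.009277505070233557
scene spoke mod72 64.85617503959486 0.9067932733390557 [(-160, 63), (-150, 24), (-120, 6), (-20, 10), (-10, 31), (60, 35), (130, 62), (140, 29)]
brass 6 [-32.9 -66.2   4.1] -116.4
wrist spoke mod72 65.21424851752532 0.9508999364485209 [(-160, 198), (-150, 88), (-90, 78), (-80, 313), (-20, 65), (-10, 1006), (0, 85), (50, 195), (60, 936), (70, 31)]
(array([ -8.5,  28.5, -52.9]), array([ 0.0012, -0.0006,  0.0029]))
-36.9 [-0.0025  0.0008  0.0009]
-31.8 [-0.0026  0.0006  0.0008]
-26.6 [-0.0027  0.0004  0.0007]
-21.5 [-0.0027  0.0002  0.0006]
-16.4 [-0.0027  0.      0.0004]
-11.2 [-0.0027 -0.0002  0.0003]
-6.1 [-0.0027 -0.0004  0.0002]
-1.0 [-0.0027 -0.0007  0.0001]
4.1 [-0.0026 -0.0009  0.    ]
9.2 [-0.0026 -0.0011 -0.0002]
14.4 [-0.0025 -0.0013 -0.0003]
19.5 [-0.0023 -0.0014 -0.0004]
24.6 [-0.0022 -0.0016 -0.0005]
29.8 [-0.002  -0.0018 -0.0006]
34.9 [-0.0019 -0.0019 -0.0007]
40.0 [-0.0017 -0.002  -0.0008]
```

Emit:
move_arm([
  {"hand":0,"dx":-0.0014,"dy":0.0048,"dz":-0.0088,"wx":0,"wy":0,"wz":0},
  {"hand":0,"dx":-0.0014,"dy":0.0048,"dz":-0.0088,"wx":0,"wy":0,"wz":0},
  {"hand":0,"dx":-0.0014,"dy":0.0048,"dz":-0.0088,"wx":0,"wy":0,"wz":0},
  {"hand":0,"dx":-0.0014,"dy":0.0048,"dz":-0.0088,"wx":0,"wy":0,"wz":0},
  {"hand":0,"dx":-0.0014,"dy":0.0048,"dz":-0.0088,"wx":0,"wy":0,"wz":0},
  {"hand":0,"dx":-0.0014,"dy":0.0048,"dz":-0.0088,"wx":0,"wy":0,"wz":0},
  {"hand":0,"dx":0,"dy":0,"dz":0,"wx":0,"wy":0,"wz":0},
])

```text
t: 10.73
ee_pos: [579.5, 163.8, 142.7]
eef_rot: [[-0.248, 0.957, -0.148], [0.829, 0.289, 0.478], [0.501, -0.004, -0.866]]
contact_force: [-0.3, 0.4, 0.7]
gripper_width: 0.004
grip_force: 0.0
```

Emit:
move_arm([
  {"hand":0,"dx":-0.0025,"dy":0.0008,"dz":0.0009,"wx":0,"wy":0,"wz":0},
  {"hand":0,"dx":-0.0025,"dy":0.0008,"dz":0.0009,"wx":0,"wy":0,"wz":0},
  {"hand":0,"dx":-0.0026,"dy":0.0006,"dz":0.0008,"wx":0,"wy":0,"wz":0},
  {"hand":0,"dx":-0.0026,"dy":0.0006,"dz":0.0008,"wx":0,"wy":0,"wz":0},
  {"hand":0,"dx":-0.0027,"dy":0.0004,"dz":0.0007,"wx":0,"wy":0,"wz":0},
  {"hand":0,"dx":-0.0027,"dy":0.0004,"dz":0.0007,"wx":0,"wy":0,"wz":0},
  {"hand":0,"dx":-0.0027,"dy":0.0002,"dz":0.0006,"wx":0,"wy":0,"wz":0},
  {"hand":0,"dx":-0.0027,"dy":0.0002,"dz":0.0006,"wx":0,"wy":0,"wz":0},
])

```text
t: 11.4
ee_pos: [561.4, 165.8, 150.8]
eef_rot: [[-0.248, 0.958, -0.141], [0.831, 0.286, 0.478], [0.498, 0.001, -0.867]]
contact_force: [2.5, -1.1, -1.1]
gripper_width: 0.003
grip_force: 1.2
```

Run:
```python
from h import *
where(); spokes('scene'); print(goal(62,-21.5,-49))
```

```text
t 11.4 n -49.5 r 62.2 phi -22.7 uy [ 57.4 -24. ] F [-2.1 -2.  -0.1] q [ 0.41  0.58 -0.61  1.73 -0.23  1.01  0.29] gw 0.0029670328039865072
scene spoke mod72 67.42573212148616 0.9071691870989994 [(-160, 42), (-150, 48), (-120, 5), (-10, 19), (0, 4), (60, 26), (130, 38), (140, 47)]
brass 6 [-30.6 -70.    4.2] -113.6
(array([-0.4, -0.5,  0.4]), array([0.0014, 0.0007, 0.0036]))
```

In contact and tracking the arc, so I continue the push.

Emit:
move_arm([
  {"hand":0,"dx":-0.0027,"dy":0,"dz":0.0004,"wx":0,"wy":0,"wz":0},
  {"hand":0,"dx":-0.0027,"dy":0,"dz":0.0004,"wx":0,"wy":0,"wz":0},
  {"hand":0,"dx":-0.0027,"dy":-0.0002,"dz":0.0003,"wx":0,"wy":0,"wz":0},
  {"hand":0,"dx":-0.0027,"dy":-0.0002,"dz":0.0003,"wx":0,"wy":0,"wz":0},
  {"hand":0,"dx":-0.0027,"dy":-0.0004,"dz":0.0002,"wx":0,"wy":0,"wz":0},
  {"hand":0,"dx":-0.0027,"dy":-0.0004,"dz":0.0002,"wx":0,"wy":0,"wz":0},
  {"hand":0,"dx":-0.0027,"dy":-0.0007,"dz":0.0001,"wx":0,"wy":0,"wz":0},
  {"hand":0,"dx":-0.0027,"dy":-0.0007,"dz":0.0001,"wx":0,"wy":0,"wz":0},
])

```text
t: 12.12
ee_pos: [538.8, 164.1, 153.0]
eef_rot: [[-0.249, 0.958, -0.143], [0.83, 0.287, 0.478], [0.5, 0.0, -0.866]]
contact_force: [3.1, 0.0, -0.4]
gripper_width: 0.002
grip_force: 1.4
```

Emit:
move_arm([
  {"hand":0,"dx":-0.0026,"dy":-0.0009,"dz":0,"wx":0,"wy":0,"wz":0},
  {"hand":0,"dx":-0.0026,"dy":-0.0009,"dz":0,"wx":0,"wy":0,"wz":0},
  {"hand":0,"dx":-0.0026,"dy":-0.0011,"dz":-0.0002,"wx":0,"wy":0,"wz":0},
  {"hand":0,"dx":-0.0026,"dy":-0.0011,"dz":-0.0002,"wx":0,"wy":0,"wz":0},
  {"hand":0,"dx":-0.0025,"dy":-0.0013,"dz":-0.0003,"wx":0,"wy":0,"wz":0},
  {"hand":0,"dx":-0.0025,"dy":-0.0013,"dz":-0.0003,"wx":0,"wy":0,"wz":0},
  {"hand":0,"dx":-0.0023,"dy":-0.0014,"dz":-0.0004,"wx":0,"wy":0,"wz":0},
  {"hand":0,"dx":-0.0023,"dy":-0.0014,"dz":-0.0004,"wx":0,"wy":0,"wz":0},
])

```text
t: 12.78
ee_pos: [518.7, 154.5, 151.0]
eef_rot: [[-0.249, 0.958, -0.144], [0.83, 0.287, 0.478], [0.5, -0.0, -0.866]]
contact_force: [2.7, 1.3, 0.8]
gripper_width: 0.006
grip_force: 1.3
```

Emit:
move_arm([
  {"hand":0,"dx":-0.0022,"dy":-0.0016,"dz":-0.0005,"wx":0,"wy":0,"wz":0},
  {"hand":0,"dx":-0.0022,"dy":-0.0016,"dz":-0.0005,"wx":0,"wy":0,"wz":0},
  {"hand":0,"dx":-0.002,"dy":-0.0018,"dz":-0.0006,"wx":0,"wy":0,"wz":0},
  {"hand":0,"dx":-0.002,"dy":-0.0018,"dz":-0.0006,"wx":0,"wy":0,"wz":0},
  {"hand":0,"dx":-0.0019,"dy":-0.0019,"dz":-0.0007,"wx":0,"wy":0,"wz":0},
  {"hand":0,"dx":-0.0019,"dy":-0.0019,"dz":-0.0007,"wx":0,"wy":0,"wz":0},
  {"hand":0,"dx":-0.0017,"dy":-0.002,"dz":-0.0008,"wx":0,"wy":0,"wz":0},
  {"hand":0,"dx":-0.0017,"dy":-0.002,"dz":-0.0008,"wx":0,"wy":0,"wz":0},
])

```text
t: 13.45
ee_pos: [503.1, 139.8, 145.7]
eef_rot: [[-0.249, 0.958, -0.144], [0.83, 0.287, 0.478], [0.5, -0.0, -0.866]]
contact_force: [3.0, 2.5, 0.7]
gripper_width: 0.002
grip_force: 1.2
```

Run:
```python
from h import *
where(); spokes('scene'); spokes('wrist')
print(goal(62,35,-49)); print(goal(62,35,15)); print(goal(62,180,15)); print(goal(62,165,15),goal(62,165,-49))
```

```text
t 13.45 n -49.9 r 62.0 phi 39.4 uy [47.9 39.4] F [ 1.7 -3.6 -0.1] q [ 0.5   0.51 -0.64  1.87 -0.27  0.98  0.36] gw 0.002029615366549376
scene spoke mod72 58.700781797968205 0.8343437256551879 [(-170, 34), (-160, 59), (-60, 8), (-50, 5), (-20, 13), (-10, 9), (50, 32), (60, 23), (120, 33), (130, 53)]
brass 4 [ 48.9 -56.1   3.3] -48.9
wrist spoke mod72 61.207839408504825 0.5866510582418968 [(-60, 4), (-50, 290), (-20, 864), (-10, 1334), (20, 127), (30, 122), (40, 120), (50, 291), (60, 22)]
brass 382 [ 51.7 -53.3   2.6] -45.9
(array([3.7, 3.6, 2.6]), array([ 0.0014, -0.0018,  0.0028]))
(array([ 13., -27.,  58.]), array([ 0.0014, -0.0018,  0.0028]))
(array([  75.3, -110.2,    1.6]), array([ 0.0014, -0.0018,  0.0028]))
(array([  59.4, -113.1,    2.7]), array([ 0.0014, -0.0018,  0.0028])) (array([ 50.2, -82.4, -52.8]), array([ 0.0014, -0.0018,  0.0028]))
```

Emit:
move_arm([
  {"hand":0,"dx":0.002,"dy":0.0018,"dz":0.0008,"wx":0,"wy":0,"wz":0},
  {"hand":0,"dx":0.002,"dy":0.0018,"dz":0.0008,"wx":0,"wy":0,"wz":0},
  {"hand":0,"dx":0.002,"dy":-0.0068,"dz":0.0123,"wx":0,"wy":0,"wz":0},
  {"hand":0,"dx":0.002,"dy":-0.0068,"dz":0.0123,"wx":0,"wy":0,"wz":0},
  {"hand":0,"dx":0.002,"dy":-0.0068,"dz":0.0123,"wx":0,"wy":0,"wz":0},
  {"hand":0,"dx":0.002,"dy":-0.0068,"dz":0.0123,"wx":0,"wy":0,"wz":0},
  {"hand":0,"dx":0.002,"dy":-0.0068,"dz":0.0123,"wx":0,"wy":0,"wz":0},
  {"hand":0,"dx":0.002,"dy":-0.0068,"dz":0.0123,"wx":0,"wy":0,"wz":0},
])

```text
t: 14.22
ee_pos: [519.0, 102.5, 221.7]
eef_rot: [[-0.249, 0.958, -0.145], [0.83, 0.288, 0.478], [0.499, -0.001, -0.866]]
contact_force: [0.2, 0.1, 0.0]
gripper_width: 0.0
grip_force: 0.0
```

Run:
```python
from h import *
where(); spokes('scene'); spokes('wrist')
print(goal(62,168,35)); arc(168,235,2.7)
```

```text
t 14.2167 n 36.0 r 61.8 phi 34.4 uy [51.  34.9] F [ 0.1 -0.2  0. ] q [ 0.56  0.44 -0.63  1.76 -0.28  1.17  0.37] gw 0.00010146353976822973
scene spoke mod72 59.6298723926637 0.8976260295210875 [(-170, 25), (-160, 63), (-50, 6), (-20, 55), (-10, 19), (50, 30), (60, 28), (120, 21), (130, 66)]
brass 6 [ 51.2 -55.    3.7] -47.1
wrist spoke mod72 61.371974167416695 0.8509791892363124 [(-90, 611), (-80, 224), (-50, 121), (-20, 404), (-10, 517), (50, 322), (60, 172)]
brass 150 [ 51.4 -53.9   2.8] -46.3
(array([ 47.2, -84.9, -57.5]), array([0.0019, 0.0027, 0.0043]))
172.2 [ 0.0022  0.0003 -0.0002]
176.4 [ 0.0022  0.0005 -0.0001]
180.6 [0.0022 0.0006 0.    ]
184.8 [0.0021 0.0007 0.0001]
188.9 [0.0021 0.0009 0.0001]
193.1 [0.002  0.001  0.0002]
197.3 [0.0019 0.0011 0.0003]
201.5 [0.0019 0.0012 0.0004]
205.7 [0.0018 0.0014 0.0005]
209.9 [0.0017 0.0015 0.0005]
214.1 [0.0015 0.0016 0.0006]
218.2 [0.0014 0.0016 0.0007]
222.4 [0.0013 0.0017 0.0007]
226.6 [0.0011 0.0018 0.0008]
230.8 [0.001  0.0018 0.0009]
235.0 [0.0009 0.0019 0.0009]
```

Emit:
move_arm([
  {"hand":0,"dx":0.0079,"dy":-0.0141,"dz":-0.0096,"wx":0,"wy":0,"wz":0},
  {"hand":0,"dx":0.0079,"dy":-0.0141,"dz":-0.0096,"wx":0,"wy":0,"wz":0},
  {"hand":0,"dx":0.0079,"dy":-0.0141,"dz":-0.0096,"wx":0,"wy":0,"wz":0},
  {"hand":0,"dx":0.0079,"dy":-0.0141,"dz":-0.0096,"wx":0,"wy":0,"wz":0},
  {"hand":0,"dx":0.0079,"dy":-0.0141,"dz":-0.0096,"wx":0,"wy":0,"wz":0},
  {"hand":0,"dx":0.0079,"dy":-0.0141,"dz":-0.0096,"wx":0,"wy":0,"wz":0},
  {"hand":0,"dx":0,"dy":0,"dz":0,"wx":0,"wy":0,"wz":0},
  {"hand":0,"dx":0,"dy":0,"dz":0,"wx":0,"wy":0,"wz":0},
])

```text
t: 14.98
ee_pos: [566.0, 18.6, 162.5]
eef_rot: [[-0.247, 0.958, -0.146], [0.829, 0.287, 0.479], [0.501, -0.003, -0.865]]
contact_force: [-0.1, 0.3, 0.5]
gripper_width: 0.004
grip_force: 0.0
```

Run:
```python
from h import *
where(); print(goal(62,168,-49))
spokes('scene'); spokes('wrist')
```

```text
t 14.9833 n 31.7 r 61.7 phi 166.6 uy [-60.   14.3] F [0.5 0.  0.3] q [ 0.6   0.59 -0.56  1.66 -0.2   1.18  0.47] gw 0.003582346135558459
(array([-10.2,  38.5, -70.2]), array([-0.0004, -0.0028,  0.0032]))
scene spoke mod72 58.93074971906642 0.8422218062977231 [(-170, 27), (-160, 55), (-60, 5), (-50, 6), (-20, 47), (-10, 11), (50, 5), (120, 4), (130, 21)]
brass 6 [ 51.2 -56.3   3.7] -47.7
wrist spoke mod72 59.09402741386768 0.8564265066366458 [(-170, 382), (-160, 514), (-50, 195), (-20, 709), (-10, 687), (50, 628), (60, 599), (110, 5), (120, 610), (130, 362)]
brass 234 [ 50.6 -54.3   3. ] -47.0
```

Emit:
move_arm([
  {"hand":0,"dx":-0.0014,"dy":0.0054,"dz":-0.01,"wx":0,"wy":0,"wz":0},
  {"hand":0,"dx":-0.0014,"dy":0.0054,"dz":-0.01,"wx":0,"wy":0,"wz":0},
  {"hand":0,"dx":-0.0014,"dy":0.0054,"dz":-0.01,"wx":0,"wy":0,"wz":0},
  {"hand":0,"dx":-0.0014,"dy":0.0054,"dz":-0.01,"wx":0,"wy":0,"wz":0},
  {"hand":0,"dx":-0.0014,"dy":0.0054,"dz":-0.01,"wx":0,"wy":0,"wz":0},
  {"hand":0,"dx":-0.0014,"dy":0.0054,"dz":-0.01,"wx":0,"wy":0,"wz":0},
  {"hand":0,"dx":-0.0014,"dy":0.0054,"dz":-0.01,"wx":0,"wy":0,"wz":0},
  {"hand":0,"dx":0,"dy":0,"dz":0,"wx":0,"wy":0,"wz":0},
])

```text
t: 15.75
ee_pos: [555.0, 57.5, 91.5]
eef_rot: [[-0.248, 0.957, -0.148], [0.829, 0.289, 0.479], [0.501, -0.003, -0.865]]
contact_force: [-0.1, -0.3, 0.6]
gripper_width: 0.003
grip_force: 0.0
```

Run:
```python
from h import *
where(); print(goal(62,168,-49))
```

```text
t 15.75 n -50.0 r 61.9 phi 167.4 uy [-60.4  13.5] F [0.  0.2 0.7] q [ 0.54  0.66 -0.56  1.75 -0.19  1.01  0.46] gw 0.0027877190075312145
(array([ 0.8, -0.5,  0.7]), array([-0.0005, -0.0037,  0.0009]))
```

Inserted cleanly. Now the final push, in the lower half.

Emit:
move_arm([
  {"hand":0,"dx":0.0023,"dy":0.0003,"dz":-0.0002,"wx":0,"wy":0,"wz":0},
  {"hand":0,"dx":0.0023,"dy":0.0003,"dz":-0.0002,"wx":0,"wy":0,"wz":0},
  {"hand":0,"dx":0.0022,"dy":0.0005,"dz":-0.0001,"wx":0,"wy":0,"wz":0},
  {"hand":0,"dx":0.0022,"dy":0.0005,"dz":-0.0001,"wx":0,"wy":0,"wz":0},
  {"hand":0,"dx":0.0022,"dy":0.0006,"dz":0,"wx":0,"wy":0,"wz":0},
  {"hand":0,"dx":0.0022,"dy":0.0006,"dz":0,"wx":0,"wy":0,"wz":0},
  {"hand":0,"dx":0.0021,"dy":0.0007,"dz":0.0001,"wx":0,"wy":0,"wz":0},
  {"hand":0,"dx":0.0021,"dy":0.0007,"dz":0.0001,"wx":0,"wy":0,"wz":0},
])

```text
t: 16.42
ee_pos: [573.8, 60.0, 93.1]
eef_rot: [[-0.248, 0.958, -0.145], [0.83, 0.288, 0.478], [0.5, -0.002, -0.866]]
contact_force: [-3.3, -0.9, 0.6]
gripper_width: 0.006
grip_force: 1.4
```

Emit:
move_arm([
  {"hand":0,"dx":0.0021,"dy":0.0009,"dz":0.0001,"wx":0,"wy":0,"wz":0},
  {"hand":0,"dx":0.0021,"dy":0.0009,"dz":0.0001,"wx":0,"wy":0,"wz":0},
  {"hand":0,"dx":0.002,"dy":0.001,"dz":0.0002,"wx":0,"wy":0,"wz":0},
  {"hand":0,"dx":0.002,"dy":0.001,"dz":0.0002,"wx":0,"wy":0,"wz":0},
  {"hand":0,"dx":0.0019,"dy":0.0011,"dz":0.0003,"wx":0,"wy":0,"wz":0},
  {"hand":0,"dx":0.0019,"dy":0.0011,"dz":0.0003,"wx":0,"wy":0,"wz":0},
  {"hand":0,"dx":0.0019,"dy":0.0012,"dz":0.0004,"wx":0,"wy":0,"wz":0},
  {"hand":0,"dx":0.0019,"dy":0.0012,"dz":0.0004,"wx":0,"wy":0,"wz":0},
])

```text
t: 17.08
ee_pos: [590.6, 68.4, 95.1]
eef_rot: [[-0.249, 0.958, -0.143], [0.83, 0.287, 0.478], [0.499, -0.0, -0.867]]
contact_force: [-2.4, -1.4, -0.6]
gripper_width: 0.003
grip_force: 1.2
```

Run:
```python
from h import *
where(); print(goal(62,201.5,-49))
spokes('scene'); spokes('wrist')
```

```text
t 17.0833 n -46.9 r 63.1 phi -157.9 uy [-58.5 -23.8] F [-0.8  2.7 -0.2] q [ 0.5   0.7  -0.55  1.66 -0.18  1.04  0.42] gw 0.0031781763123784595
(array([-1.5,  1.4, -1.4]), array([0.001 , 0.    , 0.0031]))
scene spoke mod72 8.189428644139026 0.9017158674621973 [(-140, 9), (-70, 45), (-60, 4), (-30, 5), (0, 49), (10, 24), (150, 17)]
brass 12 [ 67.9 -34.8   2.5] -27.1
wrist spoke mod72 8.950030368085633 0.9198830973851153 [(-150, 221), (-140, 1669), (-130, 31), (-70, 1835), (-60, 1032), (-30, 102), (0, 804), (10, 1101), (20, 4), (70, 572), (80, 9), (140, 811), (150, 807)]
brass 174 [ 63.6 -30.8   2.6] -25.9
```

Emit:
move_arm([
  {"hand":0,"dx":0.0018,"dy":0.0014,"dz":0.0003,"wx":0,"wy":0,"wz":0},
  {"hand":0,"dx":0.0018,"dy":0.0014,"dz":0.0003,"wx":0,"wy":0,"wz":0},
  {"hand":0,"dx":0.0016,"dy":0.0016,"dz":0.0004,"wx":0,"wy":0,"wz":0},
  {"hand":0,"dx":0.0016,"dy":0.0016,"dz":0.0004,"wx":0,"wy":0,"wz":0},
  {"hand":0,"dx":0.0015,"dy":0.0016,"dz":0.0005,"wx":0,"wy":0,"wz":0},
  {"hand":0,"dx":0.0015,"dy":0.0016,"dz":0.0005,"wx":0,"wy":0,"wz":0},
  {"hand":0,"dx":0.0013,"dy":0.0017,"dz":0.0006,"wx":0,"wy":0,"wz":0},
  {"hand":0,"dx":0.0013,"dy":0.0017,"dz":0.0006,"wx":0,"wy":0,"wz":0},
])

```text
t: 17.85
ee_pos: [603.0, 81.2, 98.8]
eef_rot: [[-0.249, 0.958, -0.143], [0.83, 0.287, 0.478], [0.499, -0.0, -0.866]]
contact_force: [-1.8, -1.1, -0.0]
gripper_width: 0.004
grip_force: 1.1
```

Run:
```python
from h import *
where(); print(goal(62,218.2,-49))
spokes('scene'); spokes('wrist'); arc(218,234,2)
```

```text
t 17.85 n -48.0 r 63.0 phi -141.4 uy [-49.2 -39.3] F [-0.4  2.   0.2] q [ 0.47  0.71 -0.55  1.63 -0.17  1.05  0.4 ] gw 0.0037987585184269435
(array([-1.2,  0.6, -0.6]), array([0.0009, 0.0001, 0.0031]))
scene spoke mod72 22.39101920425434 0.88341818572793 [(-60, 38), (-50, 43), (-20, 5), (160, 38), (170, 8)]
brass 13 [ 73.5 -16.2   1.8] -12.4
wrist spoke mod72 24.527620937142505 0.8905257120077039 [(-150, 33), (-140, 16), (-130, 958), (-120, 755), (-60, 452), (-50, 2436), (-40, 106), (-20, 139), (-10, 100), (10, 146), (20, 2701), (30, 252), (150, 84), (160, 581), (170, 90)]
brass 331 [ 71.3 -13.4   2.7] -10.6
222.0 [0.0012 0.0016 0.0007]
226.0 [0.0011 0.0017 0.0008]
230.0 [0.001  0.0018 0.0008]
234.0 [0.0008 0.0018 0.0009]
```

Emit:
move_arm([
  {"hand":0,"dx":0.0012,"dy":0.0017,"dz":0.0006,"wx":0,"wy":0,"wz":0},
  {"hand":0,"dx":0.0012,"dy":0.0017,"dz":0.0006,"wx":0,"wy":0,"wz":0},
  {"hand":0,"dx":0.0011,"dy":0.0017,"dz":0.0007,"wx":0,"wy":0,"wz":0},
  {"hand":0,"dx":0.0011,"dy":0.0017,"dz":0.0007,"wx":0,"wy":0,"wz":0},
  {"hand":0,"dx":0,"dy":0,"dz":0,"wx":0,"wy":0,"wz":0},
  {"hand":0,"dx":0,"dy":0,"dz":0,"wx":0,"wy":0,"wz":0},
])

```text
t: 18.45
ee_pos: [607.8, 88.5, 101.7]
eef_rot: [[-0.249, 0.958, -0.143], [0.83, 0.287, 0.479], [0.5, 0.001, -0.866]]
contact_force: [-0.3, -1.0, 0.1]
gripper_width: 0.005
grip_force: 0.2
```

Run:
```python
from h import *
where()
spokes('scene'); spokes('wrist','pics/w5.png')
```

```text
t 18.45 n -48.3 r 63.0 phi -133.0 uy [-43. -46.] F [-0.7  0.6  0.5] q [ 0.46  0.71 -0.55  1.62 -0.18  1.05  0.39] gw 0.004652248227740341
scene spoke mod72 30.204488623009638 0.960154174975025 [(-50, 50), (-40, 17), (160, 4), (170, 58)]
wrist spoke mod72 31.234895312266946 0.8416463009675664 [(-140, 62), (-130, 52), (-120, 949), (-110, 53), (-50, 1278), (-40, 1653), (-10, 425), (20, 1320), (30, 1954), (40, 5), (160, 182), (170, 294)]
brass 542 [74.9 -5.3  2.8] -4.0
```

View pics/w5.png

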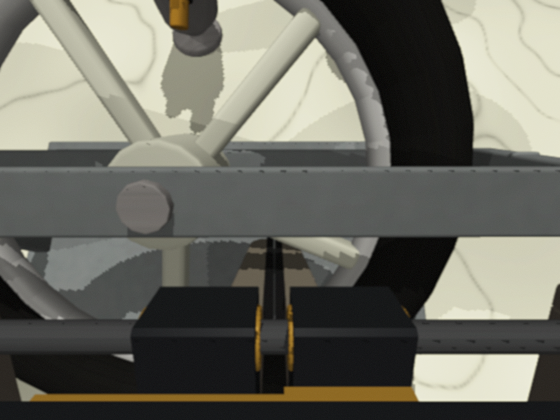

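The wrist view shows the brass valve at (178,12), slightly right of straight up from the hub, with about 4–5° still to go. I'm nudging it and then backing out to measure.

Emit:
move_arm([
  {"hand":0,"dx":0.0005,"dy":0.0009,"dz":0.0004,"wx":0,"wy":0,"wz":0},
  {"hand":0,"dx":0.0005,"dy":0.0009,"dz":0.0004,"wx":0,"wy":0,"wz":0},
  {"hand":0,"dx":0.0005,"dy":0.0009,"dz":0.0004,"wx":0,"wy":0,"wz":0},
  {"hand":0,"dx":0.0005,"dy":0.0009,"dz":0.0004,"wx":0,"wy":0,"wz":0},
  {"hand":0,"dx":0,"dy":0,"dz":0,"wx":0,"wy":0,"wz":0},
  {"hand":0,"dx":0,"dy":0,"dz":0,"wx":0,"wy":0,"wz":0},
])

```text
t: 19.05
ee_pos: [609.4, 91.6, 103.0]
eef_rot: [[-0.249, 0.958, -0.144], [0.83, 0.287, 0.478], [0.499, -0.0, -0.866]]
contact_force: [-0.6, -1.2, -0.0]
gripper_width: 0.005
grip_force: 0.7
```

```bash
cat >> h.py <<'E'
def valve(name):
    """brass stem angle by PCA-free ray cast onto mid-plane"""
    S=robot.sense(); im,d=robot.camera(name); c=robot.camera_params(name)
    hsv=cv2.cvtColor(im,cv2.COLOR_RGB2HSV); m=((hsv[...,1]>110)&(hsv[...,0]>5)&(hsv[...,0]<30)&(d>0))
    v,u=np.nonzero(m); D=np.stack([(u-c['cx'])/c['fx'],(v-c['cy'])/c['fy'],np.ones(len(u))],-1)
    if name=='wrist':
        H=c['hand_eye']; T=np.array(S['eef_rot']); D=D@(T@H[:3,:3]).T; o=T@H[:3,3]+np.array(S['ee_pos'])
    else: _,R,t=RT(name); D=D@R; o=-R.T@t
    f=(A+2*N-o)@N/(D@N); w=(o+D*f[:,None]-A)@W.T; dep=(o+D*d[v,u][:,None]-A)@W.T
    k=(abs(dep[:,2])<12)&(np.hypot(w[:,0],w[:,1])<98)&(np.hypot(w[:,0],w[:,1])>55)
    w=w[k]; q=w.mean(0); print(name,'valve',k.sum(),q.round(1),np.degrees(np.arctan2(q[1],q[0])).round(2))
E
python3 - <<'E'
from h import *
where()
spokes('scene'); spokes('wrist'); valve('scene'); valve('wrist'); print(goal(62,225,-49))
E
```

```text
t 19.05 n -48.4 r 62.9 phi -129.6 uy [-40.1 -48.4] F [-0.8  0.9  0.4] q [ 0.45  0.71 -0.55  1.62 -0.18  1.05  0.38] gw 0.005285120471198115
scene spoke mod72 32.91485704268841 0.951481933983029 [(-180, 19), (-50, 23), (-40, 33), (170, 50)]
wrist spoke mod72 33.96728809502311 0.8222717290494412 [(-180, 45), (-140, 9), (-130, 89), (-120, 520), (-110, 82), (-50, 467), (-40, 2343), (-30, 78), (-10, 320), (0, 141), (20, 369), (30, 2753), (40, 121), (160, 63), (170, 222)]
brass 584 [76.1 -2.   2.9] -1.5
scene valve 0 [nan nan nan] nan
wrist valve 592 [76.3 -1.7  2. ] -1.26
(array([-3.6, -4.2, -2.4]), array([0.0007, 0.0001, 0.0029]))h.py:55: RuntimeWarning: Mean of empty slice.
  w=w[k]; q=w.mean(0); print(name,'valve',k.sum(),q.round(1),np.degrees(np.arctan2(q[1],q[0])).round(2))
  ret = um.true_divide(
```

```bash
cat >> h.py <<'E'
def axis():
    S=robot.sense(); im,d=robot.camera('wrist'); c=robot.camera_params('wrist'); H=c['hand_eye']
    v,u=np.mgrid[:420,:560]; C=np.stack([(u-c['cx'])/c['fx']*d,(v-c['cy'])/c['fy']*d,d],-1)
    w=((C@H[:3,:3].T+H[:3,3])@np.array(S['eef_rot']).T+np.array(S['ee_pos'])-A)@W.T
    m=(d>0)&(w[...,2]>41)&(w[...,2]<47)&(np.hypot(w[...,0],w[...,1])<20); q=w[m]
    print('nut',m.sum(),cv2.minEnclosingCircle(q[:,:2].astype(np.float32)) if len(q) else '',q.mean(0).round(1))
    m=(d>0)&(w[...,2]>34)&(w[...,2]<40.5)&(abs(w[...,0])<20)&(abs(w[...,1])<165)&((w[...,1]>20)|(w[...,1]<-80)); q=w[m]
    bins=[(np.mean([q[k,1].mean()]),(np.percentile(q[k,0],2)+np.percentile(q[k,0],98))/2) for lo in range(-160,160,15) for k in [(q[:,1]>=lo)&(q[:,1]<lo+15)] if k.sum()>60]
    b=np.array(bins); f=np.polyfit(b[:,0],b[:,1],1); print('strap U at Y=0',f[1].round(1),'slope deg',np.degrees(np.arctan(f[0])).round(2))
    hsv=cv2.cvtColor(im,cv2.COLOR_RGB2HSV); rr=np.hypot(w[...,0],w[...,1])
    s=(d>0)&(rr>32)&(rr<88)&(w[...,2]>3)&(w[...,2]<9)
    for k in range(5):
        a0=np.radians(36+72*k); e=np.array([np.cos(a0),np.sin(a0)]); pe=w[...,1]*e[0]-w[...,0]*e[1]; al=w[...,0]*e[0]+w[...,1]*e[1]
        mm=s&(abs(pe)<14)&(al>30)
        if mm.sum()<150: continue
        x,y=al[mm],pe[mm]; L=[]
        for lo in range(32,88,4):
            t=(x>=lo)&(x<lo+4)
            if t.sum()>12: L.append(((lo+2),(y[t].min()+y[t].max())/2,np.ptp(y[t])))
        L=np.array(L); L=L[(L[:,2]>9)&(L[:,2]<17)] if len(L) else L
        if len(L)>3: g=np.polyfit(L[:,0],L[:,1],1); print('spoke',36+72*k,'tilt',np.degrees(np.arctan(g[0])).round(2),'offset',g[1].round(1),len(L))
E
python3 - <<'E'
from h import *
axis()
E
```

```text
nut 2236 ((0.47773754596710205, 2.2345235347747803), 10.314451217651367) [ 1.   2.1 43.5]
strap U at Y=0 1.0 slope deg 0.15
spoke 36 tilt -2.48 offset 1.3 14
spoke 180 tilt -0.89 offset -3.6 5
spoke 324 tilt -2.63 offset 2.4 14
```

Emit:
move_arm([
  {"hand":0,"dx":0.0004,"dy":0.0009,"dz":0.0004,"wx":0,"wy":0,"wz":0},
  {"hand":0,"dx":0.0004,"dy":0.0009,"dz":0.0004,"wx":0,"wy":0,"wz":0},
  {"hand":0,"dx":0.0004,"dy":0.0009,"dz":0.0004,"wx":0,"wy":0,"wz":0},
  {"hand":0,"dx":0.0002,"dy":0.0004,"dz":0.0002,"wx":0,"wy":0,"wz":0},
  {"hand":0,"dx":0,"dy":0,"dz":0,"wx":0,"wy":0,"wz":0},
  {"hand":0,"dx":0,"dy":0,"dz":0,"wx":0,"wy":0,"wz":0},
])

```text
t: 19.8
ee_pos: [610.9, 94.8, 104.5]
eef_rot: [[-0.249, 0.958, -0.143], [0.83, 0.287, 0.478], [0.499, 0.0, -0.866]]
contact_force: [-1.3, -0.3, 0.0]
gripper_width: 0.005
grip_force: 0.6
```

Run:
```python
from h import *
where(); axis(); valve('wrist')
```

```text
t 19.8 n -48.5 r 62.9 phi -126.1 uy [-37.1 -50.8] F [ 0.1  1.3 -0. ] q [ 0.45  0.71 -0.55  1.61 -0.18  1.05  0.38] gw 0.005185798548680584
nut 2207 ((0.38549092411994934, 2.4112682342529297), 10.329865455627441) [ 1.1  2.1 43.5]
strap U at Y=0 0.9 slope deg 0.08
spoke 36 tilt 0.4 offset 1.3 14
spoke 180 tilt 1.57 offset -3.5 4
spoke 324 tilt 0.33 offset 2.5 14
wrist valve 567 [76.4  2.3  2. ] 1.7
```

Emit:
move_arm([
  {"hand":0,"dx":-0.0014,"dy":-0.0026,"dz":-0.0012,"wx":0,"wy":0,"wz":0},
  {"hand":0,"dx":-0.0014,"dy":-0.0026,"dz":-0.0012,"wx":0,"wy":0,"wz":0},
  {"hand":0,"dx":-0.0014,"dy":-0.0026,"dz":-0.0012,"wx":0,"wy":0,"wz":0},
  {"hand":0,"dx":0.002,"dy":-0.0068,"dz":0.0123,"wx":0,"wy":0,"wz":0},
  {"hand":0,"dx":0.002,"dy":-0.0068,"dz":0.0123,"wx":0,"wy":0,"wz":0},
  {"hand":0,"dx":0.002,"dy":-0.0068,"dz":0.0123,"wx":0,"wy":0,"wz":0},
  {"hand":0,"dx":0.002,"dy":-0.0068,"dz":0.0123,"wx":0,"wy":0,"wz":0},
  {"hand":0,"dx":0.002,"dy":-0.0068,"dz":0.0123,"wx":0,"wy":0,"wz":0},
])

```text
t: 20.57
ee_pos: [616.7, 52.3, 162.9]
eef_rot: [[-0.248, 0.958, -0.143], [0.83, 0.287, 0.479], [0.499, 0.0, -0.866]]
contact_force: [1.0, -0.2, 0.7]
gripper_width: 0.005
grip_force: 0.0
```

Emit:
move_arm([
  {"hand":0,"dx":0.003,"dy":-0.01,"dz":0.018,"wx":0,"wy":0,"wz":0},
  {"hand":0,"dx":0.003,"dy":-0.01,"dz":0.018,"wx":0,"wy":0,"wz":0},
  {"hand":0,"dx":0.003,"dy":-0.01,"dz":0.018,"wx":0,"wy":0,"wz":0},
  {"hand":0,"dx":0.003,"dy":-0.01,"dz":0.018,"wx":0,"wy":0,"wz":0},
  {"hand":0,"dx":0.003,"dy":-0.01,"dz":0.018,"wx":0,"wy":0,"wz":0},
  {"hand":0,"dx":0.003,"dy":-0.01,"dz":0.018,"wx":0,"wy":0,"wz":0},
  {"hand":0,"dx":0,"dy":0,"dz":0,"wx":0,"wy":0,"wz":0},
  {"hand":0,"dx":0,"dy":0,"dz":0,"wx":0,"wy":0,"wz":0},
])

```text
t: 21.23
ee_pos: [635.1, -7.8, 270.7]
eef_rot: [[-0.248, 0.958, -0.141], [0.83, 0.286, 0.478], [0.499, 0.001, -0.867]]
contact_force: [-0.1, 0.0, -0.7]
gripper_width: 0.006
grip_force: 0.0
```

Run:
```python
from h import *
where(); axis(); valve('wrist'); spokes('scene'); spokes('wrist','pics/w6.png')
```

```text
t 21.2333 n 148.1 r 63.2 phi -135.5 uy [-45.1 -44.2] F [-0.3  0.1 -0.6] q [ 0.55  0.61 -0.54  1.36 -0.19  1.44  0.4 ] gw 0.0060407409446011865
nut 341 ((0.6869261264801025, 2.9474270343780518), 9.949590682983398) [ 0.9  2.9 43.5]
strap U at Y=0 0.9 slope deg 0.12
spoke 36 tilt 0.2 offset 2.0 14
spoke 108 tilt -3.06 offset 3.2 5
spoke 180 tilt 0.49 offset -3.2 14
spoke 252 tilt 3.25 offset -4.3 5
spoke 324 tilt 0.25 offset 3.0 14
wrist valve 107 [77.4  3.1  2. ] 2.32
scene spoke mod72 36.0852578827846 0.9212125200416759 [(-180, 42), (-120, 38), (-110, 48), (-50, 5), (-40, 12), (0, 4), (100, 39), (110, 41), (170, 41)]
brass 10 [77.5  1.7  3.5] 1.3
wrist spoke mod72 36.61913492604906 0.8771915629047029 [(-180, 101), (-120, 97), (-110, 160), (-40, 444), (-30, 119), (0, 75), (30, 407), (40, 158), (100, 169), (110, 54), (160, 4), (170, 285)]
brass 101 [76.6  2.9  3. ] 2.1
```

View pics/w6.png

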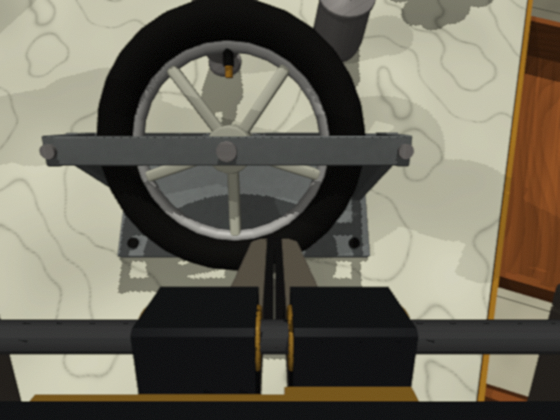

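The wrist view shows the valve at (228,68), straight above the nut at (226,152). The fingers are clear of the wheel.

```bash
python3 -c "
from plant import robot
print(robot.close_job())"
```

```text
the job is handed in; nothing more can be done
None
```

The wheel's valve is at twelve o'clock, within about half a degree by the wrist camera. The fingers are out and clear, and the job was handed in at about 21 s.

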